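Meter slide boxes from a tilting bin

TASK

Pull the red hitch clip sideways out of the lock pin that holds the blue bin down and lay it on the black mat. Then raise the bin by its rear handle only until the first slide boxes slide off the lip, so that a few of the seven (two, three or four) go down the ramp into the white tray while the others stay in the bin; do not touch the boxes. Finally lower the bin gently all the way down, without letting it drop, and let go, leaving the glassware and the jar undisturbed.

Things in the scene. Friction and masses are not known exactly. Their poses are not given: they have to be found in the camera images.
- stand: fixed grey stand of the dispenser; origin on the bench under the bin's hinge. Its y axis runs from the hinge to the rear of the bin (bin at y 0 to +258 mm), x across the bin. On its -y side a 38 degree aluminium ramp runs from the lip (y = -4 mm) down to the white tray (from y = -113 mm). The lock pin stands at x = +79 mm, y = +190 mm.
- tray (a point): centre of the floor of the fixed white catch tray, 11 mm above the bench: inside 123 mm wide (stand x), 204 mm long (stand y), sides 45 mm and end wall 56 mm above the bench
- hinge (a point): the bin's hinge line (along the stand's x axis), at the lip, level with the bin floor, 100 mm above the bench. Bin: blue, 98 mm wide outside, 88 mm inside, 258 mm long, walls 40 mm above its floor, no wall at the lip. The front 108 mm of its floor is smooth plastic, the rest a black grip mat.
- bin (a joint): tilt of the bin in rad: 0 = down on its rest, grows as the handle is lifted, to 0.9; turns freely, falls back by its weight (3 to 4 N at the handle). The clip blocks it beyond 0.02. Boxes on the smooth front floor (the first three) begin to slide between 0.18 and 0.33, differing from day to day; those on the grip mat hold until about 0.08 to 0.11 beyond that, then all come.
- bin_handle (a point): middle of the bin's handle: a round steel bar 12 mm thick, 88 mm long across the bin, 52 mm clear behind the rear wall; 310 mm behind and 35 mm above the hinge when the bin is down. It may turn in the grip as the bin tilts.
- pin_hole (a point): centre of the cross hole of the lock pin (hole along the stand's x axis, 11 mm wide, 10 mm high; pin 18 mm thick). The pin rises through a lug on the bin's side, lug top 100 mm above the bench, reaching to x = +115 mm.
- clip: red hitch (R) clip of 6 mm wire, 92 mm long, lying flat. Origin at the centre of its round loop, at mid wire; the loop is 34 mm across outside and overhangs the lug, free below. Its straight leg points along the clip's -x from the loop, 9 mm to its -y side, to a tip at x = -75 mm; the leg passes through the pin's hole with the pin at x = -55 mm, the second leg lies outside the pin. It pulls out along its own +x; 35 mm of pull frees it. 40 g, loose fit.
- mat: black mat, fixed, 160 mm (its x) by 200 mm (its y), 2 mm thick, origin under its centre on the bench
- box0: slide box number 1 from the lip, white with a coloured end, 84 mm (x, across the bin) by 34 mm (y) by 21 mm high, about 60 g, origin at the centre of its underside; the seven stand in single file in the bin, the first with its front 6 mm behind the lip, 0.5 mm apart
- box1: slide box number 2 from the lip, white with a coloured end, 84 mm (x, across the bin) by 34 mm (y) by 21 mm high, about 60 g, origin at the centre of its underside; the seven stand in single file in the bin, the first with its front 6 mm behind the lip, 0.5 mm apart
- box2: slide box number 3 from the lip, white with a coloured end, 84 mm (x, across the bin) by 34 mm (y) by 21 mm high, about 60 g, origin at the centre of its underside; the seven stand in single file in the bin, the first with its front 6 mm behind the lip, 0.5 mm apart
- box3: slide box number 4 from the lip, white with a coloured end, 84 mm (x, across the bin) by 34 mm (y) by 21 mm high, about 60 g, origin at the centre of its underside; the seven stand in single file in the bin, the first with its front 6 mm behind the lip, 0.5 mm apart
- box4: slide box number 5 from the lip, white with a coloured end, 84 mm (x, across the bin) by 34 mm (y) by 21 mm high, about 60 g, origin at the centre of its underside; the seven stand in single file in the bin, the first with its front 6 mm behind the lip, 0.5 mm apart
- box5: slide box number 6 from the lip, white with a coloured end, 84 mm (x, across the bin) by 34 mm (y) by 21 mm high, about 60 g, origin at the centre of its underside; the seven stand in single file in the bin, the first with its front 6 mm behind the lip, 0.5 mm apart
- box6: slide box number 7 from the lip, white with a coloured end, 84 mm (x, across the bin) by 34 mm (y) by 21 mm high, about 60 g, origin at the centre of its underside; the seven stand in single file in the bin, the first with its front 6 mm behind the lip, 0.5 mm apart
- flask: loose green glass conical flask with stopper, 72 mm wide, 122 mm high, origin under its centre; leave alone
- beaker: loose clear beaker, 70 mm wide, 85 mm high, origin under its centre; leave alone
- reagent: loose amber jar with blue cap, 60 mm wide, 100 mm high, origin under its centre; leave alone
Not all that is in view belongs to the job. What is shaped like the box6 but brown or turquoise is not meant. What is shaped like the box3 but purple is not meant.

How it is judged (in metres and radians):
On the way, in this order (a step that is already met when the one before it is completed fails the run):
1. the hitch clip is out of the lock pin (horizontal distance between clip and pin_hole above 0.085 m), for 0.1 s.
2. the clip lies on the black mat (x of clip in the frame of mat between -0.08 and 0.08 m and y of clip in the frame of mat between -0.1 and 0.1 m and height (world z) of clip below 0.015 m), for 0.2 s.
3. the bin is tilted up (value of joint bin above 0.1 rad), for 0.1 s.
4. two boxes have slid into the tray with the bin tilted (y of box0 in the frame of stand between -0.33 and -0.1 m and x of box0 in the frame of stand between -0.065 and 0.065 m and height (world z) of each of box0, box1 below 0.075 m and y of box1 in the frame of stand between -0.33 and -0.1 m and x of box1 in the frame of stand between -0.065 and 0.065 m and value of joint bin above 0.06 rad), for 0.05 s.
At the end, for the whole second after the job is handed in: the clip lies on the mat (loop centre over the mat, within 15 mm of the bench); the bin is down (under 0.03 rad); the first two, three or four boxes are in the white tray beyond the ramp; every other box has its centre still in the bin behind the lip; all at rest (all of step 2 and value of joint bin below 0.03 rad and y of box0 in the frame of stand between -0.33 and -0.1 m and x of box0 in the frame of stand between -0.065 and 0.065 m and height (world z) of each of box0, box1 below 0.075 m and y of box1 in the frame of stand between -0.33 and -0.1 m and x of box1 in the frame of stand between -0.065 and 0.065 m and ((y of box2 in the frame of stand between -0.33 and -0.1 m and x of box2 in the frame of stand between -0.065 and 0.065 m and height (world z) of box2 below 0.075 m) or (y of box2 in the frame of stand between 0 and 0.26 m and x of box2 in the frame of stand between -0.05 and 0.05 m and height (world z) of box2 above 0.085 m)) and ((y of box3 in the frame of stand between -0.33 and -0.1 m and x of box3 in the frame of stand between -0.065 and 0.065 m and height (world z) of box3 below 0.075 m) or (y of box3 in the frame of stand between 0 and 0.26 m and x of box3 in the frame of stand between -0.05 and 0.05 m and height (world z) of box3 above 0.085 m)) and y of box4 in the frame of stand between 0 and 0.26 m and x of box4 in the frame of stand between -0.05 and 0.05 m and height (world z) of each of box4, box5, box6 above 0.085 m and y of box5 in the frame of stand between 0 and 0.26 m and x of box5 in the frame of stand between -0.05 and 0.05 m and y of box6 in the frame of stand between 0 and 0.26 m and x of box6 in the frame of stand between -0.05 and 0.05 m and linear speed of each of box0, box1, box2, box3, box4, box5, box6, clip below 0.03 m/s); the robot touches nothing.
It fails at once if the flask was moved by more than 30 mm or tipped (distance of flask from where it was at the start of the episode above 0.03 m or angle between flask's own z axis and vertical above 0.4 rad).
It fails at once if the beaker was moved by more than 30 mm or tipped (distance of beaker from where it was at the start of the episode above 0.03 m or angle between beaker's own z axis and vertical above 0.4 rad).
It fails at once if the amber jar was moved by more than 30 mm or tipped (distance of reagent from where it was at the start of the episode above 0.03 m or angle between reagent's own z axis and vertical above 0.4 rad).
It fails at once if the robot touched a slide box (contact force between any of the arm, the fingers and box0 above 1 N or contact force between any of the arm, the fingers and box1 above 1 N or contact force between any of the arm, the fingers and box2 above 1 N or contact force between any of the arm, the fingers and box3 above 1 N or contact force between any of the arm, the fingers and box4 above 1 N or contact force between any of the arm, the fingers and box5 above 1 N or contact force between any of the arm, the fingers and box6 above 1 N).
It fails at once if the bin was let drop (faster than 2.5 rad/s) (velocity of joint bin below -2.5 rad/s).
It also fails if it takes over 72 s, if anything falls off the work surface, if the arm or the gripper's body presses on something with over 40 N, if the wrist force passes 120 N, or if a joint passes its speed limit or range.

ROBOT

A 7-joint arm with a two-finger parallel gripper is mounted at the origin on the work surface. World frame = base frame: x ahead of the robot, y to its left, z up, the work surface at z = 0. Lengths are in mm, angles in rad, forces in N, time in s.
With the tool pointing down it reaches from about 425 to 825 mm from the base axis. Payload 3.6 kg.
Tool frame: the origin (TCP) lies between the finger pads; the fingertips stand 17 mm ahead of it and the grasp point (between the pads) lies 2 mm behind it (robot.nose_length is the distance from the TCP to the fingertips, in mm); y points along the fingers, x is the direction in which the jaws open and shut, and the axes are right-handed (so a half turn about y gives the same grasp; the last joint's range is limited). The gripper opens to 93 mm and grips with 3 to 60 N. Pads are 15 mm wide; open, the fingers measure 128 mm over their backs; the gripper's body (75 mm by 188 mm) begins 65 mm behind the grasp point.
Start: joints at [1.202, 0.615, -0.013, 1.423, 0.008, 1.103, -0.04], TCP at [218.492, -612.147, 235.64] pointing down, gripper open.
Joint ranges: [-3.12, 3.12], [-0.3, 2.06], [-1.34, 1.32], [0.26, 2.42], [-1.36, 4.5], [0.01, 1.98], [-2.84, 2.84]. Speed limits (rad/s): [2.79, 2.79, 3.14, 3.14, 3.14, 3.14, 3.14].

INTERFACE

Orientations are given as a rotation vector (axis times angle).
In Python, from cell import readout, grab_frame, finish_job, robot gives the robot as it stands.
- The arm moves only by the tool step_arm, never from a script. Its argument "rows" is a list of rows, each a list of 2 entries, a list of its own where there are three numbers: the shift along the tool's x, y, z in mm, then the turn, a rotation vector about the tool's x, y, z in units of 5 degrees (1.0 is 5 degrees). In form: [[[tx, ty, tz], [ax, ay, az]], ...]. A call has 1 to 8 rows; each row shifts and turns the commanded pose from where the row before left it, along the tool's axes as they then stand; what a row does not reach is not made up. A row lasts 1/8 s, in which the tool goes at most 62.5 mm and 10.7 degrees, less where a joint would pass 70% of its speed; a pose out of reach is approached as far as the arm can. A call is refused whole if a number of a shift passes 62.5 or a number of a turn 1, either way. A call with a gripper value outside its range is refused whole. "grip" is the finger opening in mm, from 0 to 93, set as the call begins (left out, the last holds). The fingers move at their own pace and stop on an object; "squeeze" is the grip in N (left out, the last holds). Time passes only in rows, so rows that do not move let the fingers close. It gives the time, the measured TCP pose, the force and the opening at its end, in the units of the state.
- readout.get_state(): the state, without advancing time (a new reading comes with each control period).
- grab_frame(name): name is "side" or "top"; returns a dict with "img" (400x640x3 uint8, red, green, blue), "camera_matrix" (3x3 intrinsics, pixels), "pose" (4x4, takes a point from camera to world coordinates). Camera axes: x right, y up, looking along -z (the intrinsics and any distortion apply to the point x, -y, -z); pixel columns grow to the right and rows downward; lengths in mm; the calibration is good to about 2 mm. A picture is of the moment at which its call begins. There is no depth.
- finish_job(): hands the job in, once; it reports no verdict.
The state is a dict: "clock": time; "joint_pos": joint angles; "qvel": joint speeds; "joint_efforts": joint torques, N m; "tcp_pos": TCP position; "eef_rot": TCP orientation; "ft_force": force on the tool from outside, world axes, zero at the start; "ft_torque": the same for the moment, N m; "gripper_width": opening from 0.0 (shut) to 1.0 (fully open).
Only numpy, scipy, OpenCV 4.12 (cv2) and the standard library are available. Lean on these libraries where they do the work, as an engineer would, in place of code of your own. Each camera call takes 0.05 s, during which the arm holds its last target.

## Working session

There is one attempt and no reset: what is moved stays moved. The work goes in short steps, Python scripts to look and compute and a tool call to move; the robot and the scene stay as the last step left them, time stands still between calls to the robot, and variables do not carry over. Pictures are saved under pics/ and viewed, and the job is handed in when it is done.

Besides the shell and the picture viewer there is one more tool, called after "Emit:" as name([rows], argument=value, ...), one row to a line, values as JSON. step_arm: Moves the arm, as the interface text tells. Its arguments: {"type":"object","properties":{"rows":{"type":"array","items":{"type":"array"}},"grip":{"type":"number"},"squeeze":{"type":"number"}},"required":["rows"]}

```bash
ls; mkdir -p pics; python3 - <<'E'
from cell import readout, grab_frame, robot
import cv2,numpy as np
print(readout.get_state())
for n in("side","top"):
    f=grab_frame(n); cv2.imwrite(f"pics/{n}0.png",f["img"][:,:,::-1]); print(n,f["camera_matrix"],f["pose"],[k for k in f])
E
```

```text
pics
{'clock': 0.0, 'joint_pos': array([ 1.20149553,  0.6158982 , -0.01264099,  1.42493472,  0.00808062,
        1.10340619, -0.04041062]), 'qvel': array([-2.19654724e-04,  9.63465955e-04,  1.88337327e-03,  1.30229579e-05,
        4.19757855e-04, -4.75100482e-04,  1.53343301e-03]), 'joint_efforts': array([ 5.94307903e-05, -4.58937407e+01,  2.09076181e-01, -1.65745980e+01,
       -6.10494870e-02,  2.02864636e-02,  2.28726244e-04]), 'tcp_pos': array([ 218.24832939, -611.44482281,  234.4828377 ]), 'eef_rot': array([-1.35059078,  0.95457201, -0.95105462]), 'ft_force': array([-0.47996807, -0.77697328,  0.03310935]), 'ft_torque': array([-0.007901  , -0.0288655 ,  0.00102322]), 'gripper_width': 0.9991039951616687}
side [[496.9888258    0.         324.53184907]
 [  0.         496.9888258  197.02630773]
 [  0.           0.           1.        ]] [[-9.97814085e-01  5.55023736e-02 -3.58683482e-02  4.62588388e+02]
 [-6.19963459e-02 -5.98286150e-01  7.98880551e-01  1.22498901e+03]
 [ 2.28802309e-02  7.99357973e-01  6.00419292e-01  9.98769656e+02]
 [ 0.00000000e+00  0.00000000e+00  0.00000000e+00  1.00000000e+00]] ['img', 'camera_matrix', 'pose']
top [[430.70790819   0.         319.16820526]
 [  0.         430.70790819 198.54518631]
 [  0.           0.           1.        ]] [[-1.70299881e-02  9.86569137e-01 -1.62454045e-01  3.23113760e+02]
 [-9.99759075e-01 -1.90524289e-02 -1.08994099e-02  4.58087992e+01]
 [-1.38481656e-02  1.62229288e-01  9.86655911e-01  1.26222530e+03]
 [ 0.00000000e+00  0.00000000e+00  0.00000000e+00  1.00000000e+00]] ['img', 'camera_matrix', 'pose']
```

View pics/side0.png

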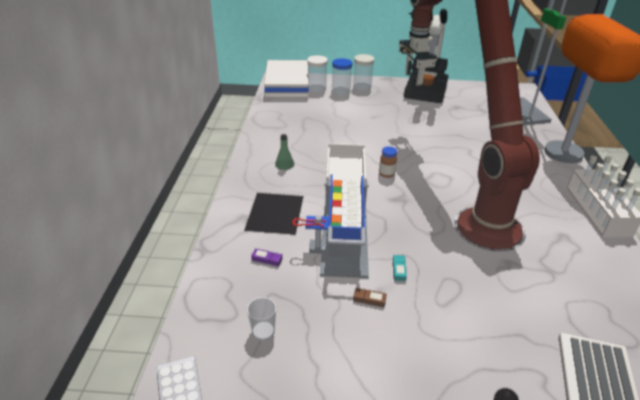

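View pics/top0.png

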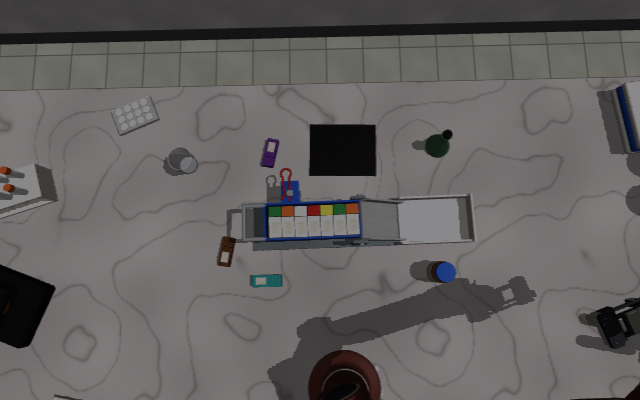

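```bash
cat > h.py <<'E'
import numpy as np, cv2
from cell import readout, grab_frame, robot
from scipy.spatial.transform import Rotation as R
def ray(f,u,v):
    K=f["camera_matrix"];P=f["pose"]
    d=P[:3,:3]@np.array([(u-K[0,2])/K[0,0],-(v-K[1,2])/K[1,1],-1.]);return P[:3,3],d
def at(f,u,v,z):
    o,d=ray(f,u,v);return o+d*(z-o[2])/d[2]
def proj(f,p):
    K=f["camera_matrix"];P=f["pose"];c=P[:3,:3].T@(np.array(p,float)-P[:3,3])
    return K[0,0]*c[0]/-c[2]+K[0,2],K[1,1]*-c[1]/-c[2]+K[1,2]
def crop(f,u0,v0,u1,v1,s,name,marks=()):
    im=f["img"][v0:v1,u0:u1,::-1];im=cv2.resize(im,None,fx=s,fy=s,interpolation=cv2.INTER_CUBIC)
    for i,p in enumerate(marks):
        u,v=proj(f,p);q=(int((u-u0+.5)*s),int((v-v0+.5)*s));cv2.circle(im,q,3,(255,0,255),1)
    for u in range((u0+9)//10*10,u1,10): cv2.putText(im,str(u),(int((u-u0+.5)*s)-8,9),0,.3,(0,255,255),1);cv2.line(im,(int((u-u0+.5)*s),10),(int((u-u0+.5)*s),14),(0,255,255))
    for v in range((v0+9)//10*10,v1,10): cv2.putText(im,str(v),(0,int((v-v0+.5)*s)+3),0,.3,(0,255,255),1);
    cv2.imwrite("pics/"+name,im)
E
python3 - <<'E'
from h import *
f=grab_frame("top");crop(f,225,155,385,255,5,"t1.png")
np.save("top.npy",f,allow_pickle=True)
f=grab_frame("side");crop(f,240,130,400,290,5,"x.png");crop(f,240,135,400,255,5,"s1.png")
E
```

```text
(no output)
```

View pics/t1.png

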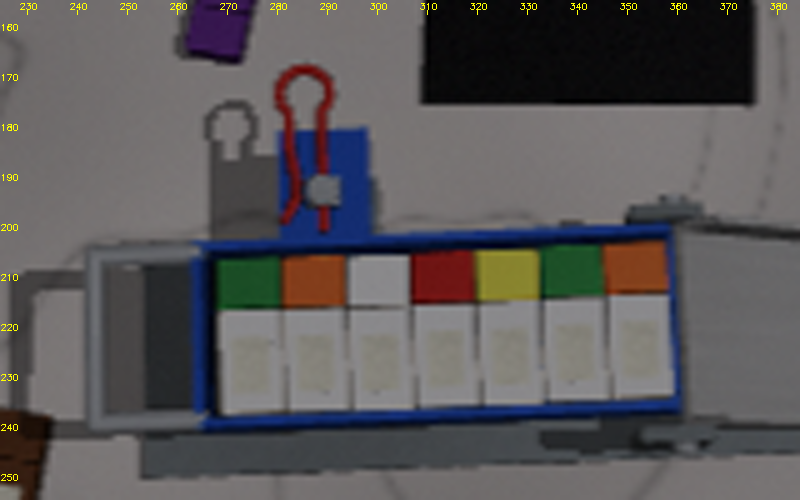

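View pics/s1.png

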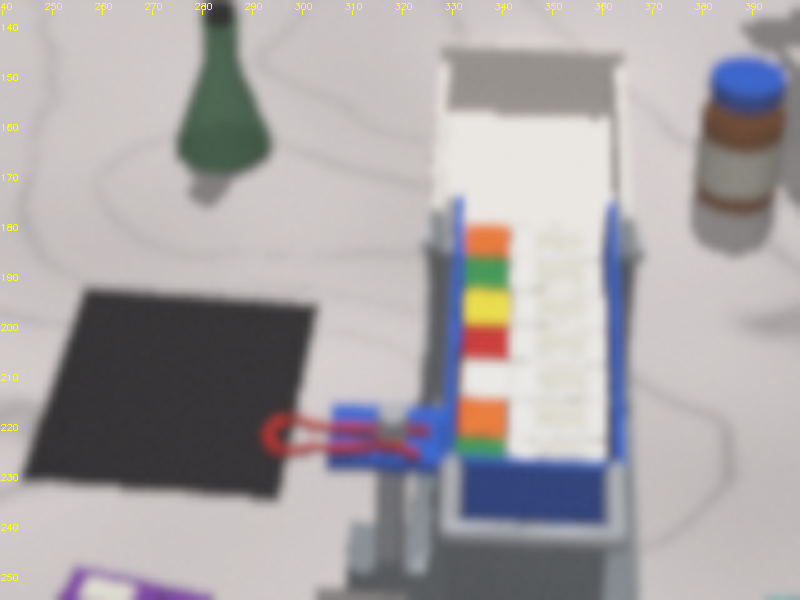

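```bash
python3 - <<'E'
from h import *
f=grab_frame("top")
def c(x,y,z):return at(f,x/5-.5+225,y/5-.5+155,z)
A=c(205,243,140);B=c(670,228,140);C=c(205,430,140);D=c(680,411,140)
for p in(A,B,C,D):print(p.round(1))
print("yaw",[np.degrees(np.arctan2(*(q[[0,1]])))for q in(A-B,C-D)])
print("handle ends",c(94,246,135),c(94,430,135)) 
print("pin",c(323,190,110),c(323,190,120))
print("loop",c(304,95,103),"leg at loop",c(322,130,103),"tip",c(324,230,103),"other leg",c(290,130,103))
for u,v in((309.5,124.5),(376,124.5),(376,175.5),(309.5,175.5)):print("mat",at(f,u,v,2).round(1))
g=grab_frame("side")
def s(x,y,z):return at(g,x/5-.5+240,y/5-.5+135,z)
print("side loop",s(276,435,103),"pin",s(390,430,110),"handle",s(452,530,135),s(617,528,135))
for x,y in((88,292),(315,306),(275,497),(28,478)):print("matS",s(x,y,2).round(1))
E
```

```text
[498.4 200.1 140. ]
[501.7 -45.4 140. ]
[399.9 199.8 140. ]
[405.3 -47.5 140. ]
yaw [np.float64(-0.7693208506367102), np.float64(-1.2543315391802687)]
handle ends [498.73877721 259.82459159 135.        ] [401.28889113 258.69310029 135.        ]
pin [531.0716622  140.04113609 110.        ] [529.26682506 139.223307   120.        ]
loop [585.75765996 150.79744474 103.        ] leg at loop [565.86264522 140.97314091 103.        ] tip [510.15075081 140.19370737 103.        ] other leg [566.21342042 158.58937764 103.        ]
mat [760.2  85.3   2. ]
mat [ 755.8 -117.3    2. ]
mat [ 597.1 -111.2    2. ]
mat [601.1  87.5   2. ]
side loop [592.56093901 155.22110355 103.        ] pin [528.51878983 153.52751308 110.        ] handle [488.6725603  261.80940405 135.        ] [403.13424985 252.74463097 135.        ]
matS [ 749.3 -103.3    2. ]
matS [ 596.1 -101.8    2. ]
matS [601.4  93.1   2. ]
matS [753.2  88.9   2. ]
```

```bash
python3 - <<'E'
from h import *
f=grab_frame("top");g=grab_frame("side")
def tri(a,b):
    (o1,d1),(o2,d2)=a,b
    t=np.linalg.lstsq(np.c_[d1,-d2],o2-o1,rcond=None)[0];p,q=o1+t[0]*d1,o2+t[1]*d2;return ((p+q)/2).round(1),np.linalg.norm(p-q).round(1)
print(tri(ray(f,304/5-.5+225,95/5-.5+155),ray(g,276/5-.5+240,435/5-.5+135)))
print(tri(ray(f,304/5-.5+225,68/5-.5+155),ray(g,266/5-.5+240,435/5-.5+135)))
s=readout.get_state();print(R.from_rotvec(s["eef_rot"]).as_matrix().round(3), s["tcp_pos"])
print(robot.nose_length, [a for a in dir(robot) if a[0]!='_'])
crop(g,255,190,335,250,10,"s2.png",[(586,151,103),(603,151,103),(530,140,103)])
E
```

```text
(array([590. , 151.1,  98.7]), np.float64(6.4))
(array([600.2, 151.1,  99.6]), np.float64(3.1))
[[ 0.336 -0.     0.942]
 [-0.942  0.     0.336]
 [-0.    -1.     0.   ]] [ 218.45277863 -612.06092578  235.46429116]
17.0 ['MotionError', 'nose_length']
```

View pics/s2.png

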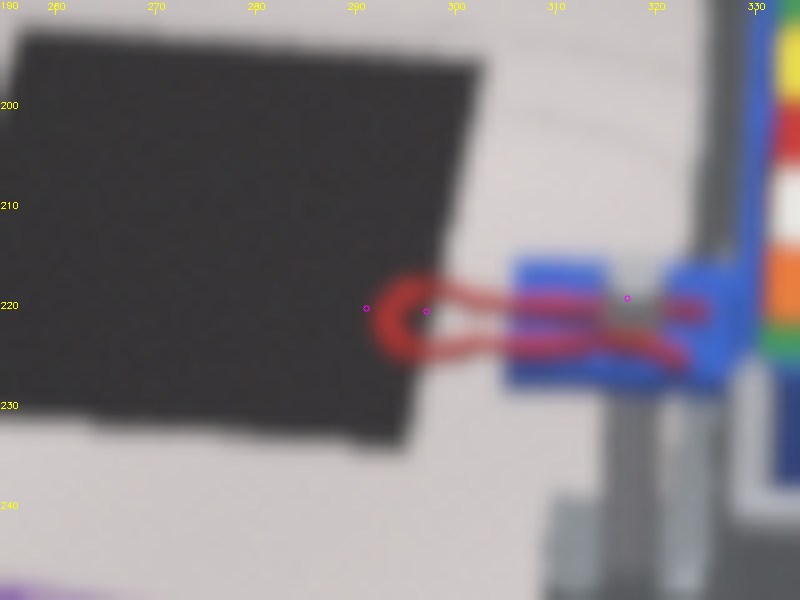

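```bash
cat >> h.py <<'E'
def M(a): # yaw a deg: tool x = dir at angle a in world xy, y down
    a=np.radians(a);x=np.array([np.cos(a),np.sin(a),0]);y=np.array([0,0,-1.]);return np.c_[x,y,np.cross(x,y)]
def plan(tp,tR,n,p=None,Rm=None):
    s=readout.get_state()
    if p is None:p=s["tcp_pos"];Rm=R.from_rotvec(s["eef_rot"]).as_matrix()
    w=R.from_matrix(Rm.T@tR).as_rotvec()/n;d=(np.array(tp)-p)/n;out=[]
    for i in range(n):
        Rc=Rm@R.from_rotvec(w*i).as_matrix();t=Rc.T@d
        out.append([[round(float(v),1)for v in t],[round(float(v),2)for v in np.degrees(w)/5]])
    print(str(out).replace(" ",""));return out
E
python3 - <<'E'
from h import *
plan((588,151,215),M(-89.4),16)
E
```

```text
[[[-37.2,1.3,37.8],[0.0,0.24,-0.0]],[[-37.9,1.3,37.0],[0.0,0.24,-0.0]],[[-38.7,1.3,36.2],[0.0,0.24,-0.0]],[[-39.4,1.3,35.4],[0.0,0.24,-0.0]],[[-40.2,1.3,34.6],[0.0,0.24,-0.0]],[[-40.9,1.3,33.7],[0.0,0.24,-0.0]],[[-41.6,1.3,32.9],[0.0,0.24,-0.0]],[[-42.2,1.3,32.0],[0.0,0.24,-0.0]],[[-42.9,1.3,31.1],[0.0,0.24,-0.0]],[[-43.5,1.3,30.2],[0.0,0.24,-0.0]],[[-44.1,1.3,29.3],[0.0,0.24,-0.0]],[[-44.7,1.3,28.4],[0.0,0.24,-0.0]],[[-45.3,1.3,27.5],[0.0,0.24,-0.0]],[[-45.9,1.3,26.5],[0.0,0.24,-0.0]],[[-46.4,1.3,25.5],[0.0,0.24,-0.0]],[[-46.9,1.3,24.6],[0.0,0.24,-0.0]]]
```

Emit:
step_arm([
  [[-37,1,38],[0,0.24,0]],
  [[-38,1,37],[0,0.24,0]],
  [[-39,1,36],[0,0.24,0]],
  [[-39,1,35],[0,0.24,0]],
  [[-40,1,35],[0,0.24,0]],
  [[-41,1,34],[0,0.24,0]],
  [[-42,1,33],[0,0.24,0]],
  [[-42,1,32],[0,0.24,0]],
], grip=70, squeeze=20)

```text
clock: 1.4
tcp_pos: [404.7, -229.1, 228.0]
eef_rot: [-1.286, 1.079, -1.081]
ft_force: [0.4, -0.3, -0.4]
gripper_width: 0.752
```

```bash
python3 - <<'E'
from h import *
s=readout.get_state();print(s["clock"],s["tcp_pos"],s["joint_pos"])
plan((588,151,190),M(-89.4),8)
E
```

```text
1.4 [ 404.72843978 -229.13459515  228.02491774] [ 0.49491256  0.34074636 -0.03580595  1.94674463  0.01577479  0.85322072
 -0.94545068]
[[[-42.8,4.8,30.8],[-0.0,0.24,0.0]],[[-43.4,4.8,29.9],[-0.0,0.24,0.0]],[[-44.0,4.8,29.0],[-0.0,0.24,0.0]],[[-44.6,4.8,28.1],[-0.0,0.24,0.0]],[[-45.2,4.8,27.2],[-0.0,0.24,0.0]],[[-45.7,4.8,26.3],[-0.0,0.24,0.0]],[[-46.3,4.8,25.3],[-0.0,0.24,0.0]],[[-46.8,4.8,24.4],[-0.0,0.24,0.0]]]
```

Emit:
step_arm([
  [[-43,5,31],[0,0.24,0]],
  [[-43,5,30],[0,0.24,0]],
  [[-44,5,29],[0,0.24,0]],
  [[-45,5,28],[0,0.24,0]],
  [[-45,5,27],[0,0.24,0]],
  [[-46,5,26],[0,0.24,0]],
  [[-46,5,25],[0,0.24,0]],
  [[-47,5,24],[0,0.24,0]],
])

```text
clock: 2.4
tcp_pos: [587.3, 150.8, 187.7]
eef_rot: [-1.212, 1.204, -1.205]
ft_force: [1.3, -0.8, -0.1]
gripper_width: 0.754
```

Emit:
step_arm([
  [[0,0,0],[0,0,0]],
  [[0,0,0],[0,0,0]],
])

```text
clock: 2.65
tcp_pos: [586.2, 148.6, 187.5]
eef_rot: [-1.214, 1.203, -1.204]
ft_force: [0.3, 0.5, -0.5]
gripper_width: 0.757
```

```bash
python3 - <<'E'
from h import *
s=readout.get_state();print(s["clock"],s["tcp_pos"],s["joint_pos"],s["ft_force"])
plan((588,151,112),M(-89.4),4)
f=grab_frame("top");crop(f,245,125,345,200,8,"t2.png",[(588,151,103)])
E
```

```text
2.65 [586.24564916 148.55387352 187.48954866] [-0.25946004  0.59185469 -0.04124244  1.62165982  0.02996094  0.92955674
 -1.87493081] [ 0.28308214  0.49976549 -0.48421025]
[[[-0.6,18.9,0.5],[0.0,-0.01,0.0]],[[-0.6,18.9,0.5],[0.0,-0.01,0.0]],[[-0.6,18.9,0.4],[0.0,-0.01,0.0]],[[-0.6,18.9,0.4],[0.0,-0.01,0.0]]]
```

View pics/t2.png

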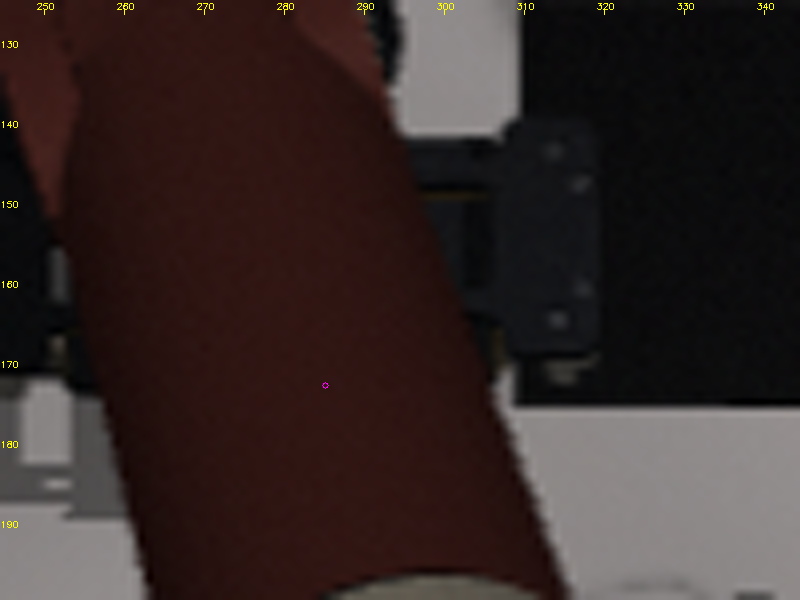

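The top view is blocked by the arm (loop mark at 285,172 hidden); I will check with the side view after descending.

Emit:
step_arm([
  [[-1,19,1],[0,0,0]],
  [[-1,19,0],[0,0,0]],
  [[-1,19,1],[0,0,0]],
  [[0,18,0],[0,0,0]],
  [[0,0,0],[0,0,0]],
  [[0,0,0],[0,0,0]],
])

```text
clock: 3.45
tcp_pos: [589.0, 151.3, 113.7]
eef_rot: [-1.211, 1.204, -1.205]
ft_force: [-0.1, -0.1, 0.9]
gripper_width: 0.75
```

```bash
python3 - <<'E'
from h import *
s=readout.get_state();print(s["clock"],s["tcp_pos"],s["ft_force"])
f=grab_frame("side");crop(f,250,170,350,245,8,"s3.png",[(588,151,103),(588,151,95)])
E
```

```text
3.45 [588.99476528 151.34524102 113.68957884] [-0.14215151 -0.05275423  0.90989794]
```

View pics/s3.png

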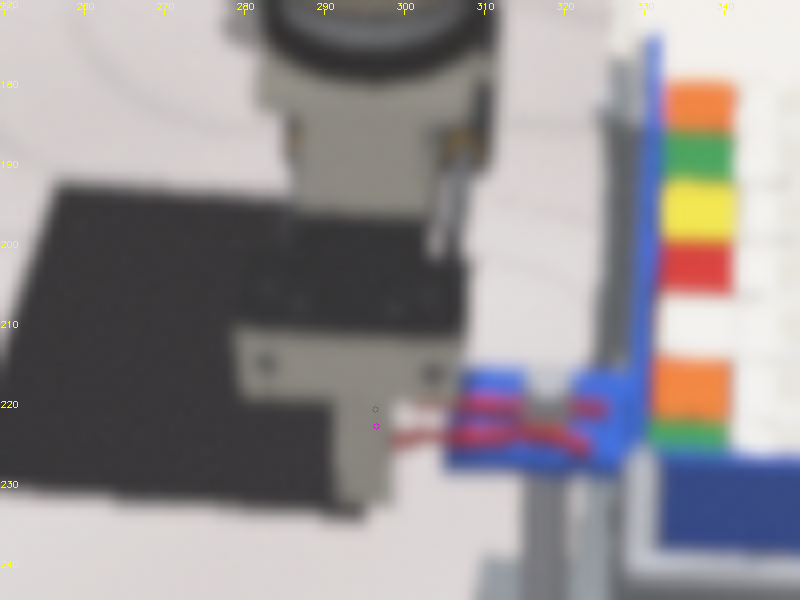

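Emit:
step_arm([
  [[0,1,0],[0,0,0]],
  [[0,0,0],[0,0,0]],
  [[0,0,0],[0,0,0]],
  [[0,0,0],[0,0,0]],
  [[0,0,0],[0,0,0]],
  [[0,0,0],[0,0,0]],
], grip=15, squeeze=20)

```text
clock: 4.25
tcp_pos: [588.5, 152.5, 111.7]
eef_rot: [-1.213, 1.203, -1.203]
ft_force: [-0.1, 0.3, 0.1]
gripper_width: 0.348
```

```bash
python3 - <<'E'
from h import *
f=grab_frame("side");crop(f,250,170,350,245,8,"s4.png")
E
```

```text
(no output)
```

View pics/s4.png

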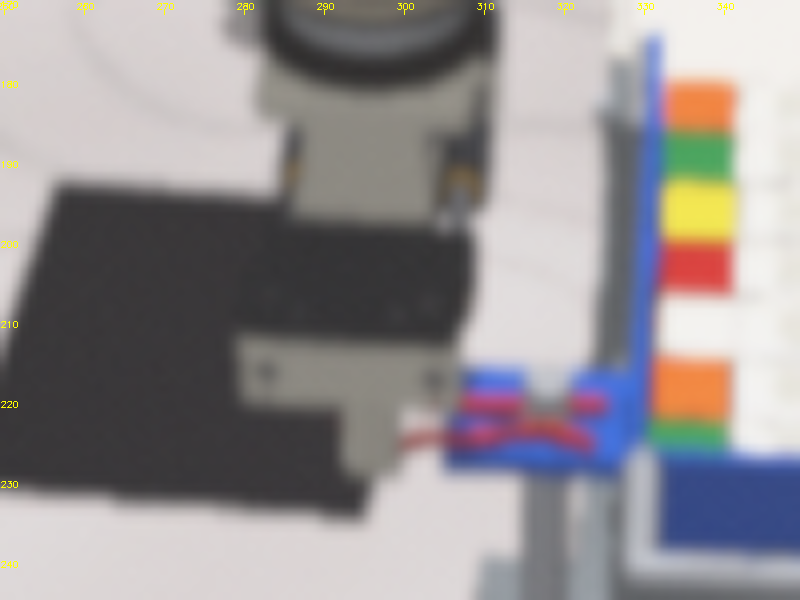

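Emit:
step_arm([
  [[0,0,6],[0,0,0]],
  [[0,0,8],[0,0,0]],
  [[0,0,8],[0,0,0]],
  [[0,0,8],[0,0,0]],
  [[0,0,8],[0,0,0]],
  [[0,0,8],[0,0,0]],
  [[0,0,6],[0,0,0]],
])

```text
clock: 5.18
tcp_pos: [641.0, 152.7, 111.7]
eef_rot: [-1.213, 1.203, -1.204]
ft_force: [-0.1, -0.2, -0.1]
gripper_width: 0.347
```

```bash
python3 - <<'E'
from h import *
f=grab_frame("side");crop(f,250,170,350,245,8,"s5.png")
E
```

```text
(no output)
```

View pics/s5.png

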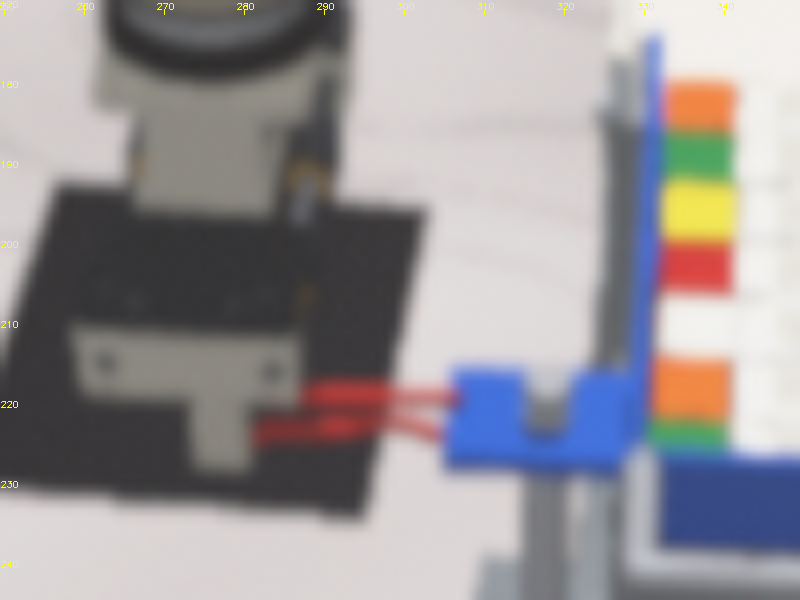

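Emit:
step_arm([
  [[5,0,20],[0,0,0]],
  [[30,5,20],[0,0,0]],
  [[40,15,10],[0,0,0]],
  [[40,20,0],[0,0,0]],
  [[30,20,0],[0,0,0]],
  [[12,12,0],[0,0,0]],
  [[0,8,0],[0,0,0]],
  [[0,0,0],[0,0,0]],
])

```text
clock: 6.22
tcp_pos: [691.5, -0.8, 31.4]
eef_rot: [-1.213, 1.203, -1.199]
ft_force: [-0.5, 0.4, 0.1]
gripper_width: 0.347
```

```bash
python3 - <<'E'
from h import *
f=grab_frame("side");s=readout.get_state();print(s["tcp_pos"],s["ft_force"]);crop(f,220,140,340,230,6,"s6.png")
E
```

```text
[691.92966465  -0.7766355   31.98220256] [-0.85516869 -0.12014405 -0.29960768]
```

View pics/s6.png

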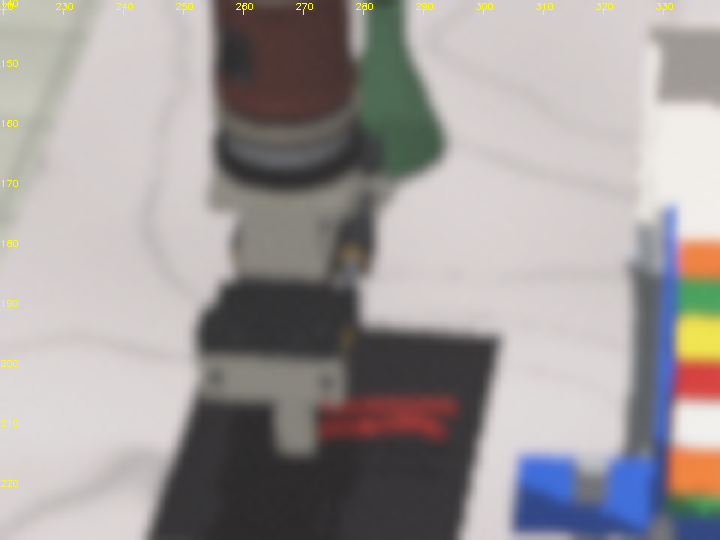

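Clip still held, over the mat (loop near 270,208, tips near 295,209). Lower to z≈20 and open partly.

Emit:
step_arm([
  [[0,6,0],[0,0,0]],
  [[0,5,0],[0,0,0]],
  [[0,0,0],[0,0,0]],
  [[0,0,0],[0,0,0]],
])

```text
clock: 6.78
tcp_pos: [691.7, -3.8, 20.7]
eef_rot: [-1.213, 1.203, -1.204]
ft_force: [0.2, 0.1, -0.5]
gripper_width: 0.344
```

Emit:
step_arm([
  [[0,0,0],[0,0,0]],
  [[0,0,0],[0,0,0]],
  [[0,0,0],[0,0,0]],
  [[0,0,0],[0,0,0]],
], grip=60)

```text
clock: 7.28
tcp_pos: [691.6, -3.8, 20.7]
eef_rot: [-1.213, 1.203, -1.203]
ft_force: [-0.4, 0.7, -0.2]
gripper_width: 0.643
```

Emit:
step_arm([
  [[0,-20,0],[0,0,0]],
  [[0,-40,0],[0,0,0]],
  [[0,-50,0],[0,0,0]],
  [[0,-50,0],[0,0,0]],
  [[0,-40,0],[0,0,0]],
])

```text
clock: 7.9
tcp_pos: [692.3, -3.8, 225.1]
eef_rot: [-1.209, 1.2, -1.206]
ft_force: [1.1, -0.5, 0.1]
gripper_width: 0.648
```

```bash
python3 - <<'E'
from h import *
f=grab_frame("side");s=readout.get_state();print(s["tcp_pos"],s["joint_pos"]);crop(f,220,140,340,230,6,"s7.png")
# handle grasp target candidates
f=grab_frame("top");crop(f,205,185,305,260,8,"t7.png",[(449.5,259.5,135)])
E
```

```text
[695.24632658  -3.694832   231.33853374] [ 0.00500024  0.68742677 -0.05991586  1.29230976  0.04179573  1.14766609
 -1.62118084]
```

View pics/s7.png

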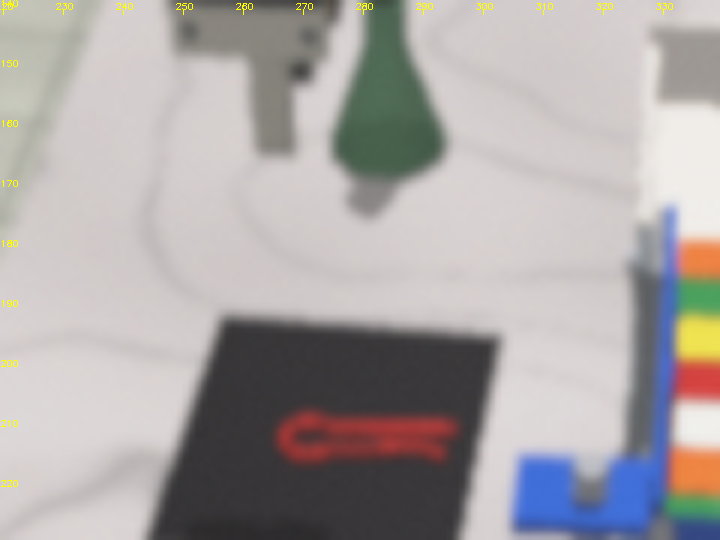

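View pics/t7.png

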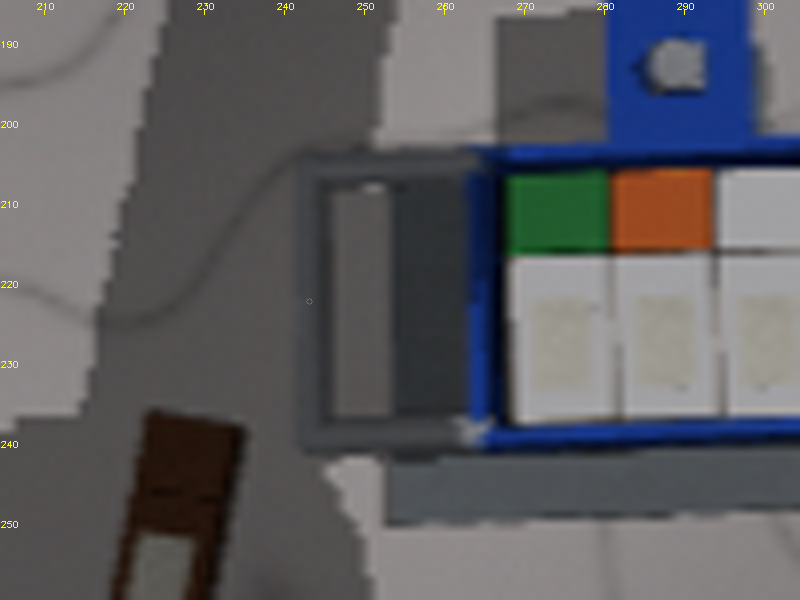

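```bash
python3 - <<'E'
from h import *
plan((449.5,258,195),M(-89),8)
f=grab_frame("top");print(at(f,225-.5+ (94/5) ,222,135), at(f,243.8,222,135))
E
```

```text
[[[-32.9,3.8,-30.5],[-0.02,-0.01,-0.0]],[[-33.0,3.9,-30.5],[-0.02,-0.01,-0.0]],[[-33.0,3.9,-30.4],[-0.02,-0.01,-0.0]],[[-33.1,4.0,-30.4],[-0.02,-0.01,-0.0]],[[-33.1,4.0,-30.3],[-0.02,-0.01,-0.0]],[[-33.1,4.1,-30.3],[-0.02,-0.01,-0.0]],[[-33.2,4.1,-30.2],[-0.02,-0.01,-0.0]],[[-33.2,4.2,-30.2],[-0.02,-0.01,-0.0]]]
[449.93860272 259.25797242 135.        ] [449.91410908 257.93712617 135.        ]
```

Emit:
step_arm([
  [[-33,3,-30],[0,0,0]],
  [[-33,4,-30],[0,0,0]],
  [[-33,4,-31],[0,0,0]],
  [[-33,4,-30],[0,0,0]],
  [[-33,4,-30],[0,0,0]],
  [[-33,4,-31],[0,0,0]],
  [[-33,4,-30],[0,0,0]],
  [[-33,4,-30],[0,0,0]],
], grip=50)

```text
clock: 9.05
tcp_pos: [445.7, 258.7, 188.8]
eef_rot: [-1.215, 1.204, -1.203]
ft_force: [0.3, 0.5, -0.4]
gripper_width: 0.538
```

Emit:
step_arm([
  [[0,0,0],[0,0,0]],
  [[0,0,0],[0,0,0]],
])

```text
clock: 9.3
tcp_pos: [447.6, 257.4, 189.2]
eef_rot: [-1.214, 1.204, -1.205]
ft_force: [0.7, 0.1, -0.4]
gripper_width: 0.539
```

```bash
python3 - <<'E'
from h import *
s=readout.get_state();print(s["tcp_pos"],s["joint_pos"])
plan((449.5,258.5,133),M(-89),4)
f=grab_frame("side");crop(f,290,170,410,260,6,"s8.png",[(449.5,258.5,135)])
E
```

```text
[447.64091532 257.35255016 189.23452632] [-0.51110059  0.46595598 -0.07759611  1.86500278  0.04913693  0.81371009
 -2.1778211 ]
[[[-0.3,14.1,0.5],[0.0,-0.03,0.0]],[[-0.3,14.1,0.5],[0.0,-0.03,0.0]],[[-0.3,14.1,0.5],[0.0,-0.03,0.0]],[[-0.3,14.1,0.5],[0.0,-0.03,0.0]]]
```

View pics/s8.png

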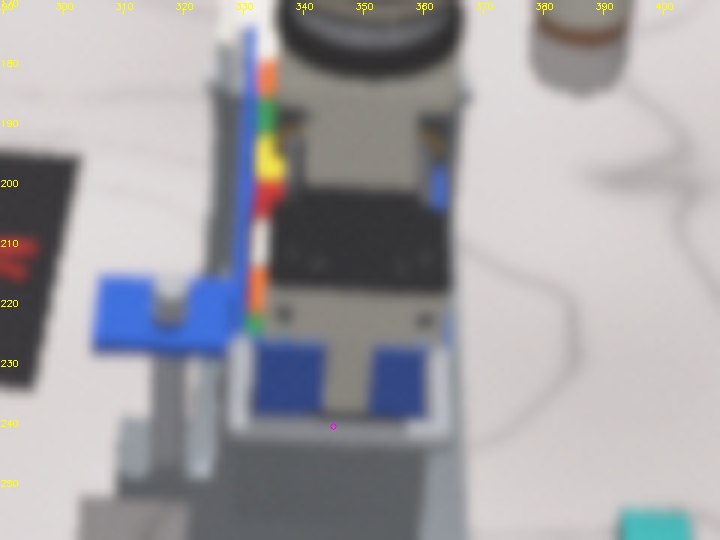

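Emit:
step_arm([
  [[0,14,1],[0,0,0]],
  [[-1,14,0],[0,0,0]],
  [[0,14,1],[0,0,0]],
  [[0,14,0],[0,0,0]],
  [[0,0,0],[0,0,0]],
  [[0,0,0],[0,0,0]],
])

```text
clock: 10.1
tcp_pos: [449.8, 259.5, 133.8]
eef_rot: [-1.212, 1.203, -1.203]
ft_force: [-0.0, 0.5, -0.4]
gripper_width: 0.543
```

```bash
python3 - <<'E'
from h import *
s=readout.get_state();print(s["tcp_pos"],s["ft_force"])
f=grab_frame("side");crop(f,290,130,410,260,5,"s9.png")
f=grab_frame("top");crop(f,220,170,480,260,3,"t9.png")
E
```

```text
[449.76997318 259.50323075 133.77239622] [-0.01256412  0.49154853 -0.43311563]
```

View pics/s9.png

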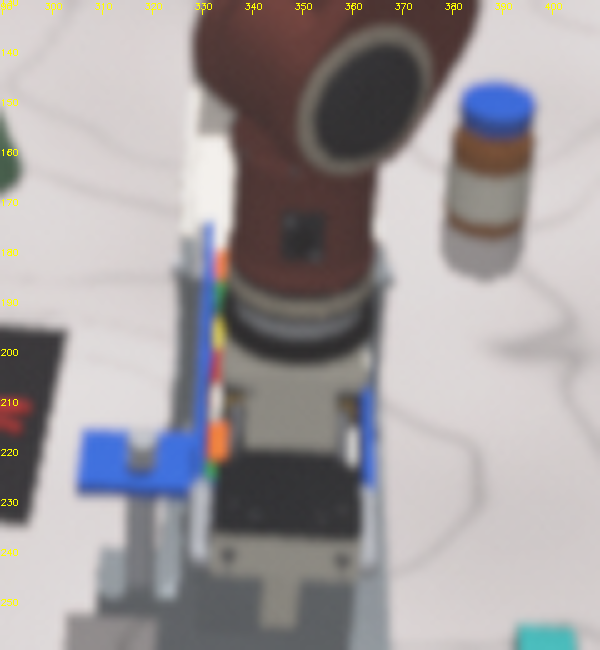

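View pics/t9.png

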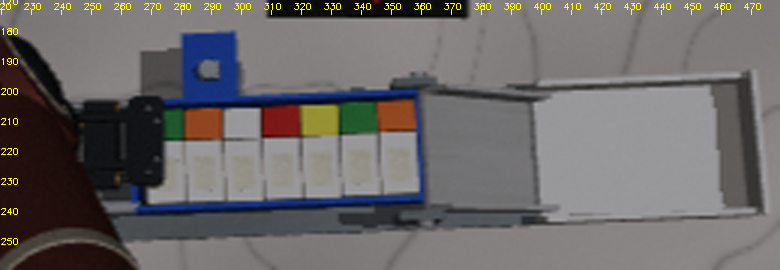

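Emit:
step_arm([
  [[0,0,0],[0,0,0]],
  [[0,0,0],[0,0,0]],
  [[0,0,0],[0,0,0]],
  [[0,0,0],[0,0,0]],
  [[0,0,0],[0,0,0]],
  [[0,0,0],[0,0,0]],
], grip=5, squeeze=20)

```text
clock: 10.95
tcp_pos: [449.6, 258.3, 133.7]
eef_rot: [-1.214, 1.203, -1.205]
ft_force: [0.1, -2.5, 2.4]
gripper_width: 0.121
```

```bash
python3 - <<'E'
from h import *
s=readout.get_state();print(s["tcp_pos"],s["ft_force"],s["gripper_width"]*93)
def b(t):return np.array([310*np.cos(t)-35*np.sin(t),310*np.sin(t)+35*np.cos(t)])
p=b(0)
for t in np.arange(.02,.45,.02):
    q=b(t);print(round(t,2),(q-b(0)).round(1),(q-p).round(1));p=q
E
```

```text
[449.60840129 258.30756362 133.68835703] [ 0.10155419 -2.52736205  2.35413417] 11.292636083131077
0.02 [-0.8  6.2] [-0.8  6.2]
0.04 [-1.6 12.4] [-0.9  6.2]
0.06 [-2.7 18.5] [-1.   6.2]
0.08 [-3.8 24.7] [-1.1  6.1]
0.1 [-5.  30.8] [-1.3  6.1]
0.12 [-6.4 36.9] [-1.4  6.1]
0.14 [-7.9 42.9] [-1.5  6.1]
0.16 [-9.5 48.9] [-1.6  6. ]
0.18 [-11.3  54.9] [-1.7  6. ]
0.2 [-13.1  60.9] [-1.9  6. ]
0.22 [-15.1  66.8] [-2.   5.9]
0.24 [-17.2  72.7] [-2.1  5.9]
0.26 [-19.4  78.5] [-2.2  5.8]
0.28 [-21.7  84.3] [-2.3  5.8]
0.3 [-24.2  90. ] [-2.4  5.7]
0.32 [-26.7  95.7] [-2.6  5.7]
0.34 [-29.4 101.4] [-2.7  5.6]
0.36 [-32.2 107. ] [-2.8  5.6]
0.38 [-35.1 112.5] [-2.9  5.5]
0.4 [-38.1 118. ] [-3.   5.5]
0.42 [-41.2 123.4] [-3.1  5.4]
0.44 [-44.4 128.7] [-3.2  5.3]
```

Emit:
step_arm([
  [[1,-6,0],[0,0,0]],
  [[1,-6,0],[0,0,0]],
  [[1,-6,0],[0,0,0]],
  [[1,-6,0],[0,0,0]],
  [[1,-6,0],[0,0,0]],
  [[1.5,-6,0],[0,0,0]],
  [[1.5,-6,0],[0,0,0]],
  [[1.5,-6,0],[0,0,0]],
])

```text
clock: 11.95
tcp_pos: [449.7, 249.2, 182.0]
eef_rot: [-1.213, 1.203, -1.204]
ft_force: [2.1, -4.9, -5.1]
gripper_width: 0.123
```

```bash
cat > look.py <<'E'
from h import *
import sys
from scipy.optimize import brentq
s=readout.get_state();z=s["tcp_pos"][2]-133.7
b=lambda t:310*np.sin(t)+35*np.cos(t)-35
t=brentq(lambda t:b(t)-z,-.2,1)
print("t",s["clock"],s["tcp_pos"].round(1),s["ft_force"].round(1),"tilt",round(t,3),"y should",round(258.3+310*(np.cos(t)-1)-35*np.sin(t),1),"w",s["gripper_width"]*93)
f=grab_frame("top");crop(f,220,170,480,260,3,sys.argv[1])
E
python3 look.py ta.png
```

```text
t 11.95 [449.7 249.2 182. ] [ 2.1 -4.9 -5.1] tilt 0.158 y should 248.9 w 11.42884382277139
```

View pics/ta.png

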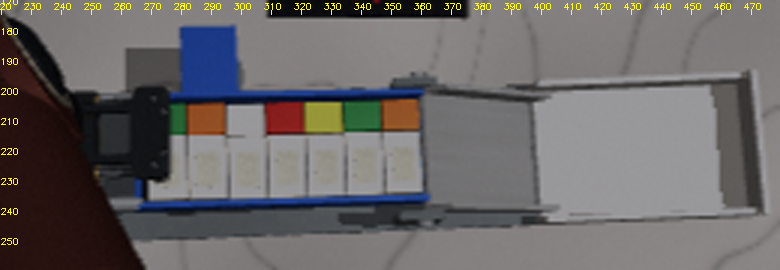

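Emit:
step_arm([
  [[0.8,-3,0],[0,0,0]],
  [[0.8,-3,0],[0,0,0]],
  [[0,0,0],[0,0,0]],
  [[0,0,0],[0,0,0]],
  [[0,0,0],[0,0,0]],
  [[0,0,0],[0,0,0]],
])

```text
clock: 12.75
tcp_pos: [449.7, 247.7, 187.5]
eef_rot: [-1.214, 1.203, -1.204]
ft_force: [1.8, -5.2, -5.5]
gripper_width: 0.123
```

```bash
python3 look.py tb.png
```

```text
t 12.75 [449.7 247.7 187.5] [ 1.8 -5.2 -5.5] tilt 0.176 y should 247.4 w 11.44302321710496
```

View pics/tb.png

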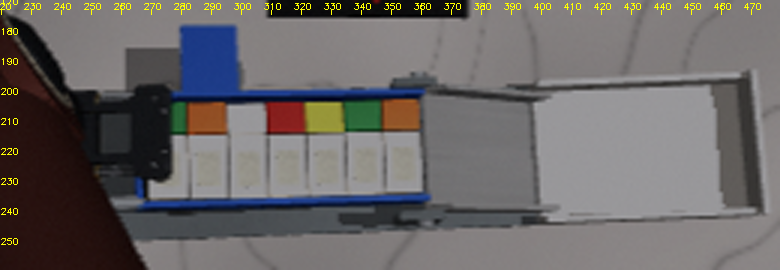

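Emit:
step_arm([
  [[0.7,-2.3,0],[0,0,0]],
  [[0.7,-2.3,0],[0,0,0]],
  [[0,0,0],[0,0,0]],
  [[0,0,0],[0,0,0]],
  [[0,0,0],[0,0,0]],
  [[0,0,0],[0,0,0]],
  [[0,0,0],[0,0,0]],
])

```text
clock: 13.68
tcp_pos: [449.8, 246.3, 192.1]
eef_rot: [-1.213, 1.203, -1.204]
ft_force: [2.3, -3.7, -6.9]
gripper_width: 0.122
```

```bash
python3 look.py tc.png
```

```text
t 13.675 [449.8 246.3 192.1] [ 2.3 -3.7 -6.9] tilt 0.192 y should 245.9 w 11.317289533312294
```

View pics/tc.png

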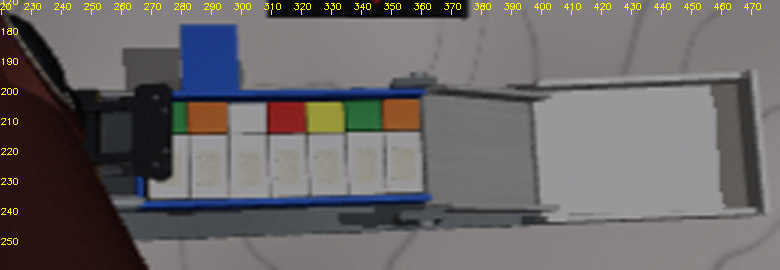

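No movement yet at 0.19 (front edge of the first box still ≈360).

Emit:
step_arm([
  [[0.8,-2.3,0],[0,0,0]],
  [[0.8,-2.3,0],[0,0,0]],
  [[0,0,0],[0,0,0]],
  [[0,0,0],[0,0,0]],
  [[0,0,0],[0,0,0]],
  [[0,0,0],[0,0,0]],
  [[0,0,0],[0,0,0]],
])

```text
clock: 14.6
tcp_pos: [449.8, 244.8, 196.8]
eef_rot: [-1.213, 1.203, -1.204]
ft_force: [1.4, -4.2, -5.6]
gripper_width: 0.119
```

```bash
python3 look.py td.png
```

```text
t 14.6 [449.8 244.8 196.8] [ 1.4 -4.2 -5.6] tilt 0.208 y should 244.4 w 11.077083855838094
```

View pics/td.png

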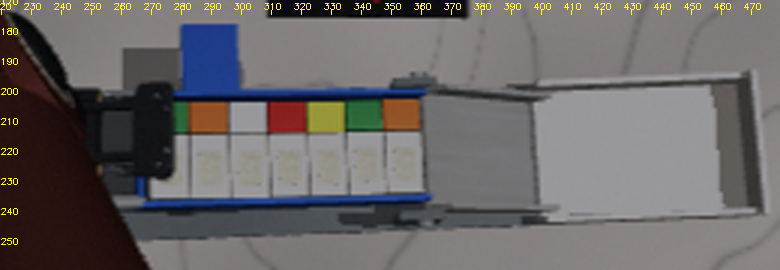

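Emit:
step_arm([
  [[0.8,-2.3,0],[0,0,0]],
  [[0.8,-2.3,0],[0,0,0]],
  [[0,0,0],[0,0,0]],
  [[0,0,0],[0,0,0]],
  [[0,0,0],[0,0,0]],
  [[0,0,0],[0,0,0]],
  [[0,0,0],[0,0,0]],
])

```text
clock: 15.52
tcp_pos: [449.8, 243.3, 201.5]
eef_rot: [-1.213, 1.203, -1.204]
ft_force: [2.5, -5.1, -5.6]
gripper_width: 0.125
```

```bash
python3 look.py te.png
```

```text
t 15.525 [449.8 243.3 201.5] [ 2.5 -5.1 -5.6] tilt 0.223 y should 242.8 w 11.595662186948829
```

View pics/te.png

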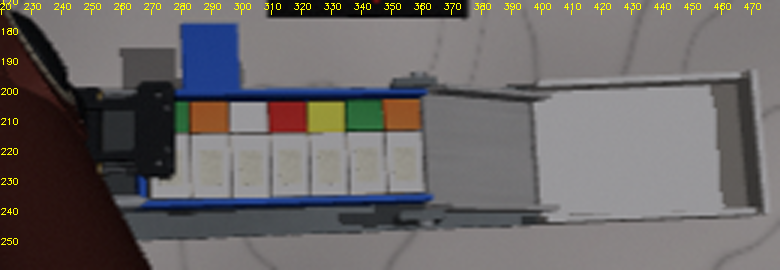

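No movement at 0.22.

Emit:
step_arm([
  [[0.8,-2.3,0],[0,0,0]],
  [[0.8,-2.3,0],[0,0,0]],
  [[0,0,0],[0,0,0]],
  [[0,0,0],[0,0,0]],
  [[0,0,0],[0,0,0]],
  [[0,0,0],[0,0,0]],
  [[0,0,0],[0,0,0]],
])

```text
clock: 16.45
tcp_pos: [449.8, 241.7, 206.1]
eef_rot: [-1.213, 1.203, -1.204]
ft_force: [2.2, -4.7, -5.6]
gripper_width: 0.12
```

```bash
python3 look.py tf.png
```

```text
t 16.45 [449.8 241.7 206.1] [ 2.2 -4.7 -5.6] tilt 0.239 y should 241.2 w 11.186772595530968
```

View pics/tf.png

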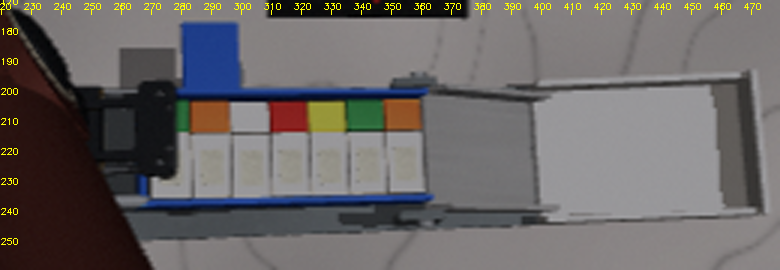

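Still at rest at 0.24.

Emit:
step_arm([
  [[0.9,-2.3,0],[0,0,0]],
  [[0.9,-2.3,0],[0,0,0]],
  [[0,0,0],[0,0,0]],
  [[0,0,0],[0,0,0]],
  [[0,0,0],[0,0,0]],
  [[0,0,0],[0,0,0]],
  [[0,0,0],[0,0,0]],
])

```text
clock: 17.38
tcp_pos: [449.9, 240.1, 210.6]
eef_rot: [-1.213, 1.203, -1.204]
ft_force: [2.6, -3.5, -5.5]
gripper_width: 0.123
```

```bash
python3 look.py tg.png
```

```text
t 17.375 [449.9 240.1 210.6] [ 2.6 -3.5 -5.5] tilt 0.255 y should 239.5 w 11.435235078530946
```

View pics/tg.png

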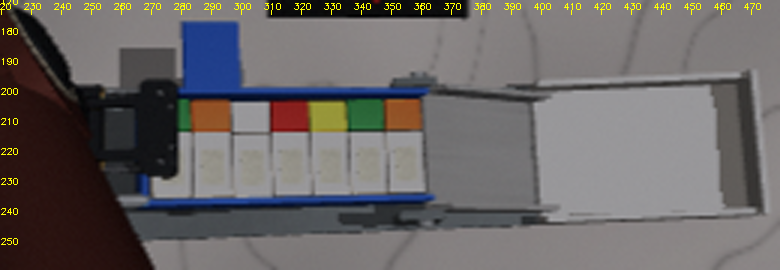

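Emit:
step_arm([
  [[0.9,-2.3,0],[0,0,0]],
  [[0.9,-2.3,0],[0,0,0]],
  [[0,0,0],[0,0,0]],
  [[0,0,0],[0,0,0]],
  [[0,0,0],[0,0,0]],
  [[0,0,0],[0,0,0]],
  [[0,0,0],[0,0,0]],
])

```text
clock: 18.3
tcp_pos: [449.9, 238.3, 215.2]
eef_rot: [-1.213, 1.203, -1.204]
ft_force: [1.9, -5.3, -5.4]
gripper_width: 0.124
```

```bash
python3 look.py th.png
```

```text
t 18.3 [449.9 238.3 215.2] [ 1.9 -5.3 -5.4] tilt 0.27 y should 237.7 w 11.512134991602172
```

View pics/th.png

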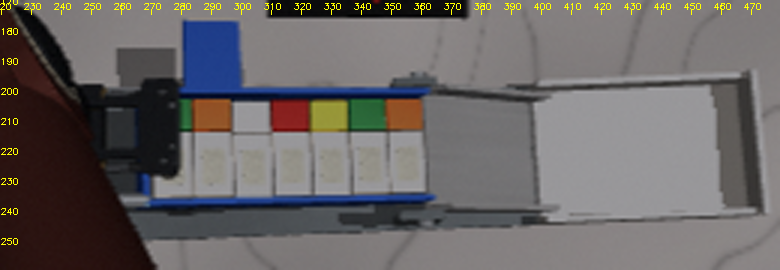

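No movement at 0.27 (only the parallax shift).

Emit:
step_arm([
  [[1,-2.3,0],[0,0,0]],
  [[1,-2.3,0],[0,0,0]],
  [[0,0,0],[0,0,0]],
  [[0,0,0],[0,0,0]],
  [[0,0,0],[0,0,0]],
  [[0,0,0],[0,0,0]],
  [[0,0,0],[0,0,0]],
])

```text
clock: 19.23
tcp_pos: [449.9, 236.4, 219.9]
eef_rot: [-1.213, 1.203, -1.204]
ft_force: [2.5, -5.2, -5.5]
gripper_width: 0.122
```

```bash
python3 look.py ti.png
```

```text
t 19.225 [449.9 236.4 219.9] [ 2.5 -5.2 -5.5] tilt 0.287 y should 235.8 w 11.391350751013288
```

View pics/ti.png

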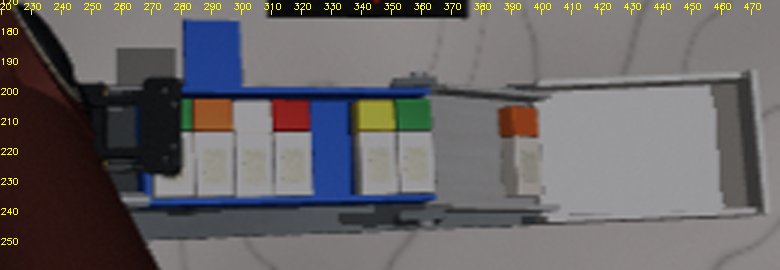

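The slide has begun at 0.287: box 1 is on the ramp (390,225), boxes 2 and 3 are at the lip, and the rest hold (gap at 330). Now hold.

Emit:
step_arm([
  [[0,0,0],[0,0,0]],
  [[0,0,0],[0,0,0]],
  [[0,0,0],[0,0,0]],
  [[0,0,0],[0,0,0]],
  [[0,0,0],[0,0,0]],
  [[0,0,0],[0,0,0]],
])

```text
clock: 20.02
tcp_pos: [449.9, 236.5, 219.9]
eef_rot: [-1.213, 1.203, -1.204]
ft_force: [1.5, -4.1, -5.9]
gripper_width: 0.118
```

```bash
python3 look.py tj.png
```

```text
t 20.025 [449.9 236.5 219.9] [ 1.5 -4.1 -5.9] tilt 0.287 y should 235.8 w 10.993370307524014
```

View pics/tj.png

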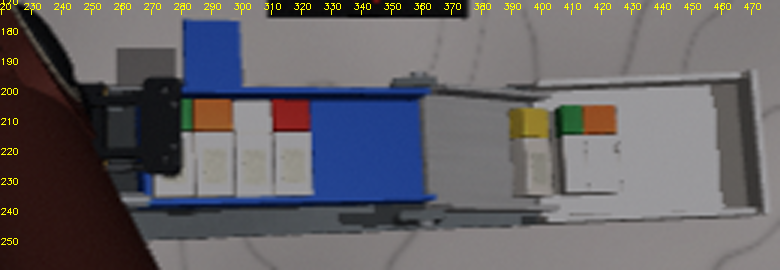

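Emit:
step_arm([
  [[0,0,0],[0,0,0]],
  [[0,0,0],[0,0,0]],
  [[0,0,0],[0,0,0]],
  [[0,0,0],[0,0,0]],
  [[0,0,0],[0,0,0]],
  [[0,0,0],[0,0,0]],
])

```text
clock: 20.82
tcp_pos: [449.9, 236.5, 219.9]
eef_rot: [-1.212, 1.203, -1.204]
ft_force: [2.9, -4.6, -6.3]
gripper_width: 0.119
```

```bash
python3 look.py tk.png; python3 - <<'E'
from h import *
f=grab_frame("top");crop(f,350,180,480,260,6,"tl.png")
f=grab_frame("side");crop(f,300,130,400,200,8,"sl.png")
E
```

```text
t 20.825 [449.9 236.5 219.9] [ 2.9 -4.6 -6.3] tilt 0.287 y should 235.8 w 11.063527578919679
```

View pics/tk.png

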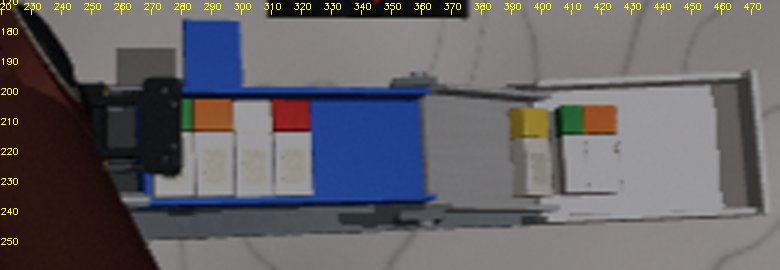

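View pics/tl.png

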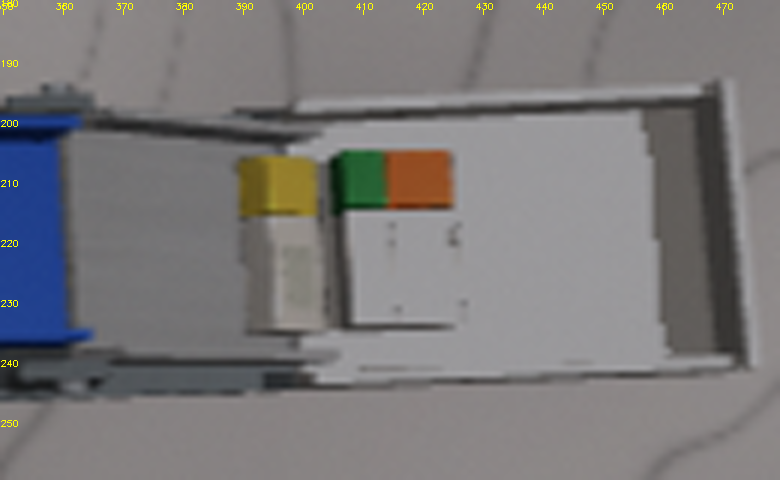

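View pics/sl.png

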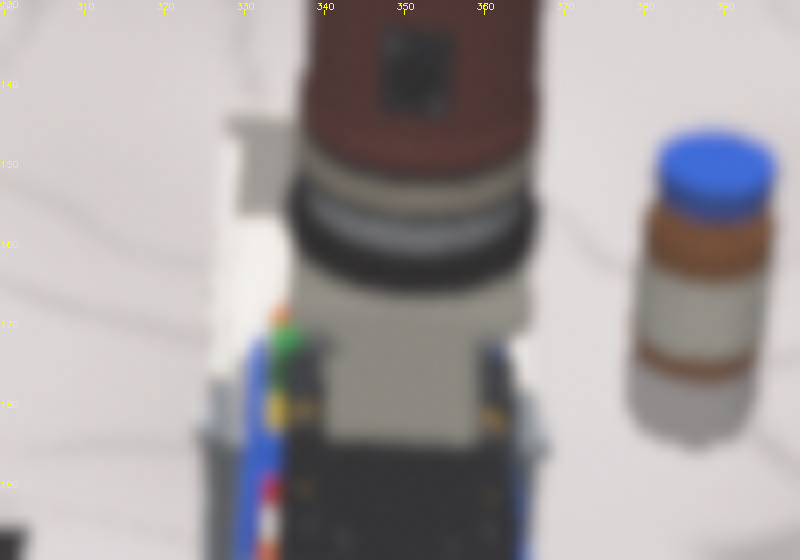

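```bash
cat > fit.py <<'E'
from h import *
from scipy.optimize import least_squares
f=grab_frame("top")
g=np.radians(1.0);H=np.array([453.5,-51.7,0])  # stand origin guess
def S(x,y,z):return H+np.array([x*np.cos(g)-y*np.sin(g),x*np.sin(g)+y*np.cos(g),z])
def corner(p,a,b,x):  # p=(y,z,phi), a along, b up in box
    y,z,ph=p;return S(x,y+a*np.cos(ph)-b*np.sin(ph),z+a*np.sin(ph)+b*np.cos(ph))
# check ramp/tray features
for nm,q in dict(lip=(0,-4,97),tray0=(0,-113,11),trayend=(0,-113-204,11),trayendtop=(0,-113-204,56),hinge=(0,0,100)).items():print(nm,np.round(proj(f,S(*q)),1))
obs=[(389.5,17,0),(394.5,17,21),(402.5,-17,21)]
def res(p):return [proj(f,corner(p,a,b,20))[0]-u for u,a,b in obs]
for ph0 in(.3,.6):
    r=least_squares(res,[-100,20,ph0]);print(r.x.round(2),np.degrees(r.x[2]).round(1),r.cost)
# predicted for flush on ramp with front edge at ramp foot, for front edge displaced d past foot
for d in(0,5,10,15,20):
    # rear bottom on ramp line z=11+(y+113)*tan38, front at y=-113-d,z=11
    from scipy.optimize import brentq
    t=np.tan(np.radians(38))
    ph=brentq(lambda p:34*np.sin(p)-(34*np.cos(p)-d)*t,0,1) 
    p=(-113-d+17*np.cos(ph),11+17*np.sin(ph),ph);print(d,np.round(p,2),[round(proj(f,corner(p,a,b,20))[0],1) for _,a,b in obs])
E
python3 fit.py
```

```text
lip [361.7 220. ]
tray0 [396.6 222. ]
trayend [466.9 219.5]
trayendtop [472.1 217.7]
hinge [360.3 220. ]
[-113.9   -44.89    0.63] 36.3 1.7271595813592574e-22
[-113.9   -44.89    0.63] 36.3 1.1909062904622142e-19
0 [-99.6   21.47   0.66] [np.float64(388.1), np.float64(393.5), np.float64(401.6)]
5 [-103.71   20.21    0.57] [np.float64(389.0), np.float64(394.0), np.float64(402.9)]
10 [-107.93   18.87    0.48] [np.float64(390.1), np.float64(394.5), np.float64(404.1)]
15 [-112.26   17.43    0.39] [np.float64(391.2), np.float64(395.1), np.float64(405.3)]
20 [-116.72   15.9     0.29] [np.float64(392.4), np.float64(395.6), np.float64(406.4)]
```

```bash
python3 - <<'E'
from h import *
f=grab_frame("top");crop(f,380,195,440,240,13,"tm.png")
E
```

```text
(no output)
```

View pics/tm.png

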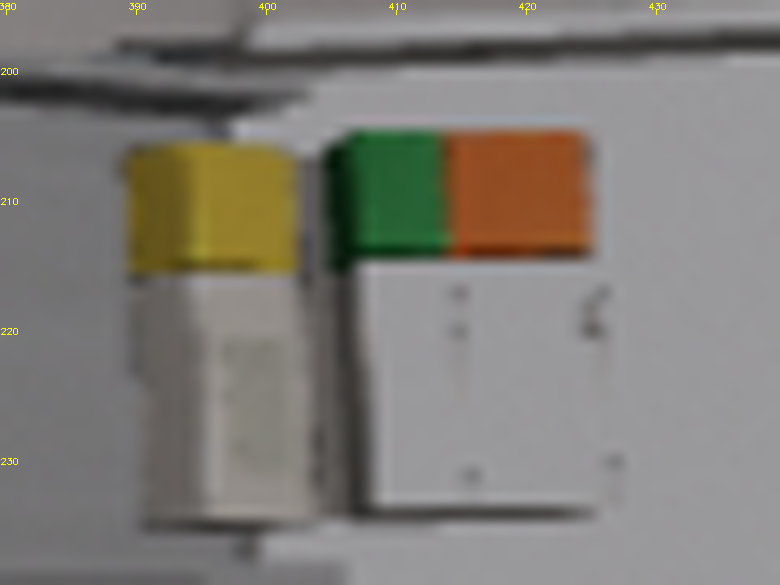

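```bash
python3 - <<'E'
from h import *
f=grab_frame("top");crop(f,440,185,490,255,11,"tn.png");crop(f,340,185,410,250,11,"to.png")
im=f["img"].astype(int).sum(2)
for r in (207,210,213,220,225,230):
    print(r,list(im[r,384:432]))
E
```

```text
207 [np.int64(350), np.int64(350), np.int64(348), np.int64(346), np.int64(321), np.int64(247), np.int64(216), np.int64(214), np.int64(217), np.int64(225), np.int64(271), np.int64(315), np.int64(318), np.int64(318), np.int64(318), np.int64(315), np.int64(317), np.int64(311), np.int64(310), np.int64(294), np.int64(232), np.int64(51), np.int64(77), np.int64(142), np.int64(175), np.int64(179), np.int64(184), np.int64(182), np.int64(186), np.int64(191), np.int64(200), np.int64(256), np.int64(255), np.int64(258), np.int64(258), np.int64(256), np.int64(259), np.int64(258), np.int64(259), np.int64(259), np.int64(264), np.int64(343), np.int64(461), np.int64(460), np.int64(462), np.int64(459), np.int64(458), np.int64(463)]
210 [np.int64(347), np.int64(346), np.int64(345), np.int64(348), np.int64(343), np.int64(319), np.int64(229), np.int64(216), np.int64(216), np.int64(219), np.int64(255), np.int64(325), np.int64(316), np.int64(315), np.int64(319), np.int64(316), np.int64(318), np.int64(317), np.int64(315), np.int64(282), np.int64(232), np.int64(84), np.int64(60), np.int64(116), np.int64(182),
[... 2544 characters left out ...]
nt64(346), np.int64(344), np.int64(346), np.int64(348), np.int64(346), np.int64(334), np.int64(291), np.int64(286), np.int64(285), np.int64(290), np.int64(360), np.int64(447), np.int64(421), np.int64(395), np.int64(382), np.int64(382), np.int64(383), np.int64(403), np.int64(376), np.int64(268), np.int64(262), np.int64(204), np.int64(158), np.int64(291), np.int64(460), np.int64(461), np.int64(459), np.int64(458), np.int64(461), np.int64(460), np.int64(461), np.int64(459), np.int64(460), np.int64(460), np.int64(456), np.int64(461), np.int64(461), np.int64(462), np.int64(463), np.int64(457), np.int64(460), np.int64(423), np.int64(378), np.int64(461), np.int64(460), np.int64(461), np.int64(460)]
```

View pics/tn.png

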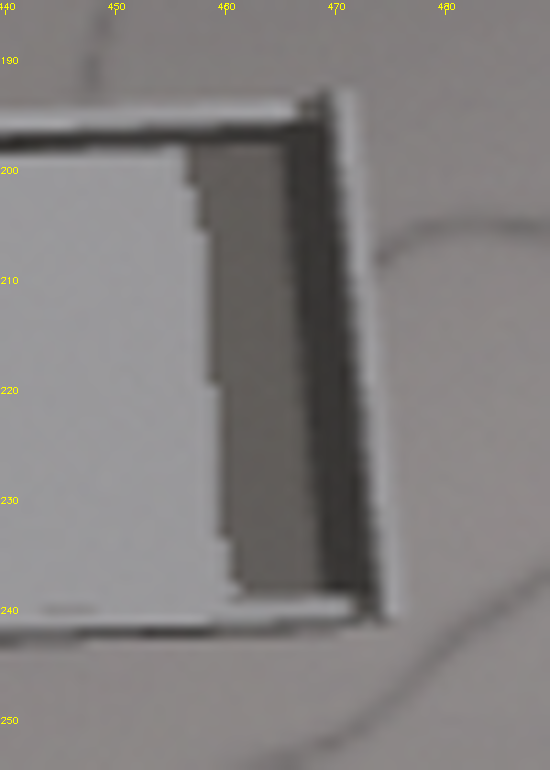

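View pics/to.png

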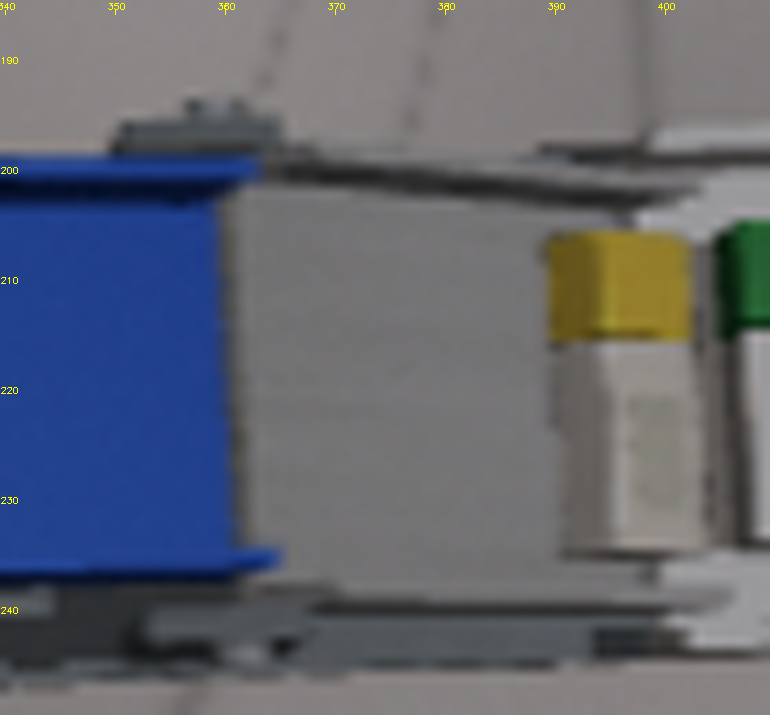

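```bash
python3 - <<'E'
from h import *
from scipy.optimize import least_squares
fs=[grab_frame("top") for _ in range(2)];f=fs[0]
im=sum(x["img"].astype(float).sum(2) for x in fs)/2
def edge(r,a,b):  # strongest gradient subpixel centroid in [a,b]
    g=np.abs(np.diff(im[r,a:b+1]));i=np.argmax(g);lo=max(0,i-2);w=g[lo:i+3];w=np.where(w<.15*w.max(),0,w);return a+.5+np.sum(w*np.arange(lo,lo+len(w)))/w.sum()
rows=[204,210,216,222,228,234]
print("bot",[round(edge(r,462,470),2) for r in rows]);print("top",[round(edge(r,469,474),2) for r in rows])
print("lip",[round(edge(r,355,364),2) for r in rows]);
for r in(203,204,205,236,237,238):print(r,im[r,392:404].astype(int))
obs=[(edge(r,463,470),r,11) for r in rows]
def lineu(r,y,z,H,g): # u where line y=const at z crosses row r
    def S(x):return np.array([H[0]+x*np.cos(g)-y*np.sin(g),H[1]+x*np.sin(g)+y*np.cos(g),z])
    (u0,v0),(u1,v1)=proj(f,S(-45)),proj(f,S(45));return u0+(r-v0)*(u1-u0)/(v1-v0)
def res(p):return [lineu(r,-317,z,(453.5,p[0]),p[1])-u for u,r,z in obs]
s=least_squares(res,[-51.7,.017],x_scale=[1,.01]);print("Hy,yaw deg",s.x[0],np.degrees(s.x[1]),s.fun.round(2))
H=(453.5,s.x[0])
print("foot pred -113:",[round(lineu(r,-113,11,H,s.x[1]),2) for r in(204,237)],"ends top",[round(lineu(r,-317,56,H,s.x[1]),2) for r in rows],"hinge",[round(lineu(r,0,100,H,s.x[1]),2) for r in rows])
p=(-99.6,21.47,.663)
for r in(208,210,213):
  o=[]
  for a,b in((17,0),(17,21),(-17,21)):
    o.append(round(lineu(r,p[0]+a*np.cos(p[2])-b*np.sin(p[2]),p[1]+a*np.sin(p[2])+b*np.cos(p[2]),H,s.x[1]),2))
  print("flush",r,o)
E
```

```text
bot [np.float64(465.43), np.float64(466.07), np.float64(466.67), np.float64(467.22), np.float64(467.68), np.float64(468.19)]
top [np.float64(470.75), np.float64(471.58), np.float64(471.86), np.float64(472.6), np.float64(473.05), np.float64(473.22)]
lip [np.float64(360.54), np.float64(360.91), np.float64(361.18), np.float64(361.41), np.float64(361.84), np.float64(362.07)]
203 [133 129 132 131 133 132 161 237 289 355 456 456]
204 [333 330 313 265 219 288 451 450 454 456 460 462]
205 [341 341 335 330 272 296 462 458 458 459 460 460]
236 [333 334 332 332 331 324 279 264 404 454 458 455]
237 [340 341 338 336 336 322 260 271 410 461 459 460]
238 [349 346 349 351 349 350 332 328 382 382 382 382]
Hy,yaw deg -51.86046747726683 1.0173173143876555 [ 0.08 -0.02 -0.07 -0.07  0.02  0.06]
foot pred -113: [np.float64(395.54), np.float64(397.66)] ends top [np.float64(470.86), np.float64(471.42), np.float64(471.98), np.float64(472.53), np.float64(473.09), np.float64(473.65)] hinge [np.float64(359.52), np.float64(359.83), np.float64(360.13), np.float64(360.44), np.float64(360.74), np.float64(361.04)]
flush 208 [np.float64(387.69), np.float64(393.15), np.float64(401.26)]
flush 210 [np.float64(387.82), np.float64(393.27), np.float64(401.39)]
flush 213 [np.float64(388.0), np.float64(393.46), np.float64(401.59)]
```

Box 3 rests against the ramp foot with its underside centre at about y = −102.5 mm in the stand frame. That is calibrated on the tray's end wall, to about 1 mm, so it is inside the required zone. Boxes 1 and 2 are well inside the tray, and boxes 4–7 hold in the bin. Now lowering slowly along the reverse arc.

Emit:
step_arm([
  [[-2.2,5.5,0],[0,0,0]],
  [[-2.2,6,0],[0,0,0]],
  [[-2.1,6,0],[0,0,0]],
  [[-2,6,0],[0,0,0]],
  [[-1.8,6,0],[0,0,0]],
  [[-1.7,6,0],[0,0,0]],
  [[-1.6,6,0],[0,0,0]],
  [[-1.6,6,0],[0,0,0]],
])

```text
clock: 22.22
tcp_pos: [449.6, 252.0, 172.1]
eef_rot: [-1.213, 1.204, -1.203]
ft_force: [1.9, -2.5, -3.8]
gripper_width: 0.124
```

```bash
python3 look.py tp.png
```

```text
t 22.225 [449.6 252.  172.1] [ 1.9 -2.5 -3.8] tilt 0.125 y should 251.5 w 11.575654762979902
```

View pics/tp.png

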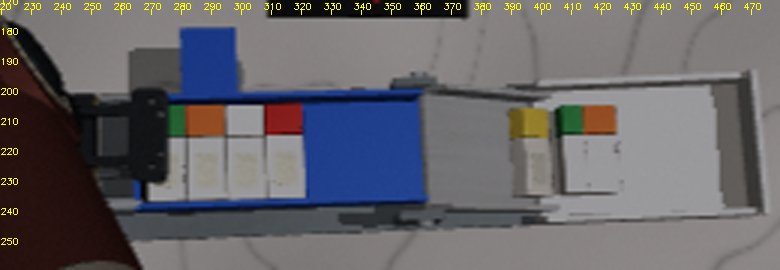

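Emit:
step_arm([
  [[-1.4,6,0],[0,0,0]],
  [[-1.3,6,0],[0,0,0]],
  [[-1.2,6,0],[0,0,0]],
  [[-1,6,0],[0,0,0]],
  [[-0.8,5,0],[0,0,0]],
  [[-0.6,4,0],[0,0,0]],
  [[-0.2,3,0],[0,0,0]],
  [[0,2,0],[0,0,0]],
])

```text
clock: 23.28
tcp_pos: [449.6, 258.3, 136.1]
eef_rot: [-1.213, 1.204, -1.203]
ft_force: [-3.4, -6.1, 17.7]
gripper_width: 0.122
```

Emit:
step_arm([
  [[0,0,0],[0,0,0]],
  [[0,0,0],[0,0,0]],
])

```text
clock: 23.52
tcp_pos: [449.5, 258.4, 136.2]
eef_rot: [-1.212, 1.203, -1.203]
ft_force: [-1.8, -3.3, 9.3]
gripper_width: 0.122
```

```bash
python3 look.py tq.png
```

```text
t 23.525 [449.5 258.4 136.2] [-1.8 -3.3  9.3] tilt 0.008 y should 258.0 w 11.37304625885818
```

View pics/tq.png

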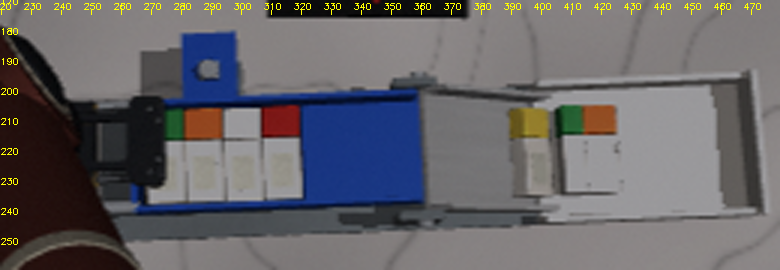

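Emit:
step_arm([
  [[0,0,0],[0,0,0]],
  [[0,0,0],[0,0,0]],
  [[0,0,0],[0,0,0]],
  [[0,0,0],[0,0,0]],
  [[0,0,0],[0,0,0]],
], grip=48)

```text
clock: 24.2
tcp_pos: [449.6, 258.2, 134.3]
eef_rot: [-1.213, 1.204, -1.203]
ft_force: [-0.1, -0.2, 1.0]
gripper_width: 0.514
```

Emit:
step_arm([
  [[0,-5,0],[0,0,0]],
  [[0,-15,0],[0,0,0]],
  [[0,-30,0],[0,0,0]],
  [[0,-40,0],[0,0,0]],
  [[0,-20,0],[0,0,0]],
  [[0,0,0],[0,0,0]],
])

```text
clock: 24.95
tcp_pos: [450.6, 258.8, 246.9]
eef_rot: [-1.207, 1.202, -1.204]
ft_force: [0.5, 1.1, -0.5]
gripper_width: 0.519
```

Emit:
step_arm([
  [[-20,0,0],[0,0,0]],
  [[-30,0,0],[0,0,0]],
  [[-30,0,0],[0,0,0]],
  [[-20,0,0],[0,0,0]],
  [[0,0,0],[0,0,0]],
  [[0,0,0],[0,0,0]],
])

```text
clock: 25.7
tcp_pos: [449.0, 356.9, 243.9]
eef_rot: [-1.214, 1.204, -1.205]
ft_force: [0.3, -1.3, 0.4]
gripper_width: 0.518
```

```bash
python3 - <<'E'
from h import *
s=readout.get_state();print(s["clock"],s["tcp_pos"],s["ft_force"],s["gripper_width"])
for n in("side","top"):
    f=grab_frame(n);crop(f,225 if n=="top" else 225,100 if n=="top" else 120,485 if n=="top" else 425,265,3 if n=="top" else 4,n+"end.png",[(449.5,258.3,135)])
E
```

```text
25.7 [449.02832606 356.8683446  243.9063075 ] [ 0.27844203 -1.30075436  0.44166754] 0.518203598125286
```

View pics/topend.png

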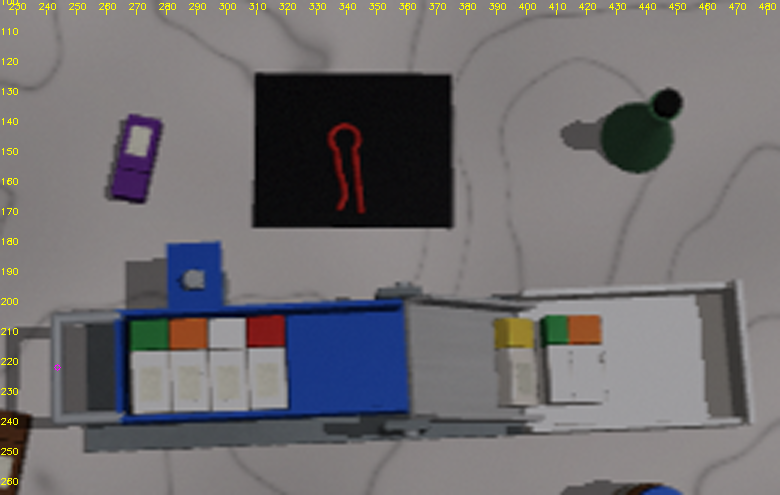

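View pics/sideend.png

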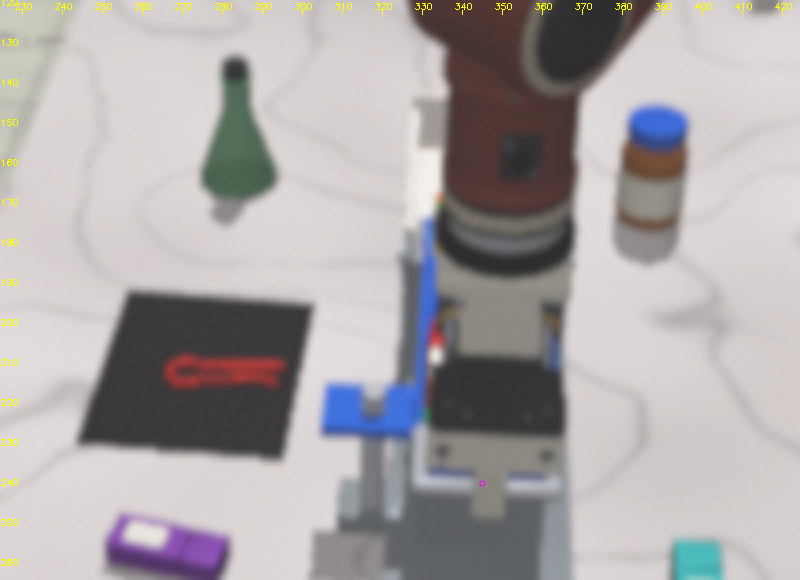

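Emit:
step_arm([
  [[-10,-5,-20],[0,0,0]],
  [[-12,-5,-28],[0,0,0]],
  [[-12,-5,-30],[0,0,0]],
  [[-12,-5,-30],[0,0,0]],
  [[-10,0,-26],[0,0,0]],
  [[-4,0,-16],[0,0,0]],
  [[0,0,0],[0,0,0]],
  [[0,0,0],[0,0,0]],
])

```text
clock: 26.8
tcp_pos: [299.5, 416.3, 264.5]
eef_rot: [-1.211, 1.204, -1.205]
ft_force: [-0.1, 0.1, 0.6]
gripper_width: 0.516
```

```bash
python3 - <<'E'
from h import *
s=readout.get_state();print(s["clock"],s["tcp_pos"],s["ft_force"])
f=grab_frame("side");crop(f,310,130,390,200,10,"se2.png")
H=np.array([453.5,-51.86,0]);g=np.radians(1.017)
def S(x,y,z):return H+np.array([x*np.cos(g)-y*np.sin(g),x*np.sin(g)+y*np.cos(g),z])
for nm,p in dict(d0=(-99.6,21.5,.663),d5=(-103.7,20.2,.57)).items():
    print(nm,[np.round(proj(f,S(30,p[0]+a*np.cos(p[2])-b*np.sin(p[2]),p[1]+a*np.sin(p[2])+b*np.cos(p[2]))),1) for a,b in((17,0),(17,21),(-17,21))])
print("end wall top",proj(f,S(0,-317,56)),"bot",proj(f,S(0,-317,11)))
t=grab_frame("top")["img"].astype(int).sum(2);print(t[213,386:406])
E
```

```text
26.8 [299.47838876 416.34047525 264.48756622] [-0.05577163  0.05415409  0.55359288]
d0 [array([336.4, 184.1]), array([336.7, 177.8]), array([336.7, 178.4])]
d5 [array([336.4, 184.1]), array([336.7, 177.9]), array([336.7, 177.6])]
end wall top (np.float64(346.3369430981807), np.float64(143.05075229984323)) bot (np.float64(345.74705467801755), np.float64(153.41166025206235))
[325 323 321 287 194 198 199 198 241 311 300 297 295 298 296 293 269 214
 229 116]
```

View pics/se2.png

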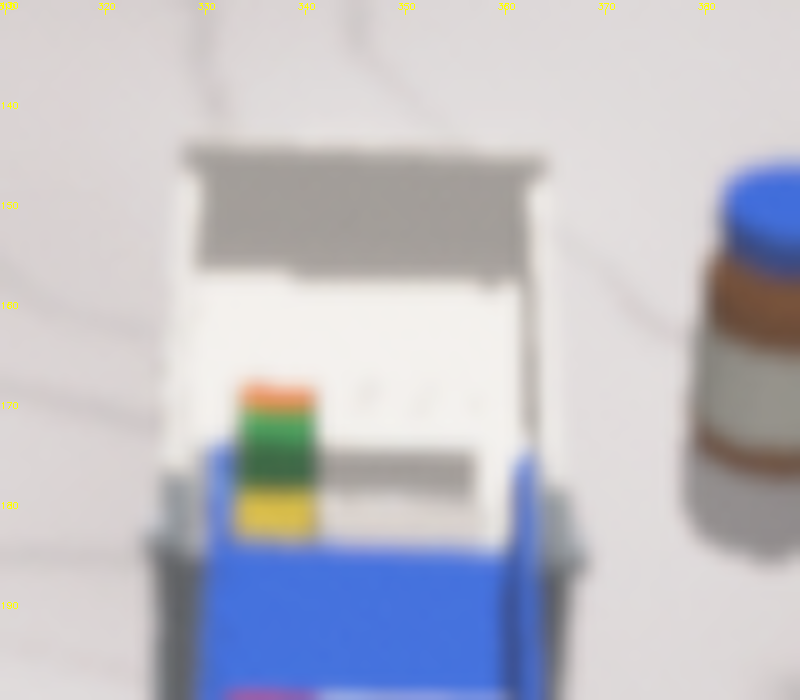

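```bash
python3 -c "
from cell import finish_job
print(finish_job())"
```

```text
the job is handed in; nothing more can be done
None
```

The job is handed in at about 27 s on the clock. My checks meet every condition, but the third box clears its limit by only 2–3 mm.

- **Clip:** I pulled it out of the lock pin and laid it on the black mat. The last pictures show it lying well inside the mat.
- **Lift:** I raised the bin in small steps. The first three boxes slid off at a tilt of about 0.287 rad, and I held the bin there until they came to rest.
- **Lowering:** I brought the bin down slowly along the same arc until it bore on its rest (measured tilt about 0.01 rad). I then let go and moved the arm clear.
- **Boxes:** Boxes 1 and 2 are well inside the tray, with box 2 apparently standing on its edge. Boxes 4 to 7 are still in the bin, and the robot touched none of them.
- **Glassware and jar:** The flask and jar show no sign of movement. I did not look at the beaker again at the end, though the arm stayed clear of it.

**Tightest check:** Box 3 came to rest leaning on the foot of the ramp. I measured its centre at about y = −102.5 mm in the stand frame, give or take about 1 mm, against the limit of −100 mm. It was still in the same place in the last picture. I left it there, because raising the bin further could have brought all the rear boxes down.

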